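Bundle the slide-drying channels

TASK

Get the clean slide-drying channels bundled for the autoclave: take any marker pens off the press and lay them on the register book, lay the three open-up channels in the blue-outlined bays of the press, and set each open-down channel that is there over two neighbours so that its flanges stand in their troughs and lock them together. Then push the press lever down to its stop to square the bundle, and let it spring back. Leave the orange-lidded specimen cup alone.

Things in the scene. Friction and masses are not known exactly. Their poses are not given: they have to be found in the camera images.
- press: grey squaring press, fixed, plate 112 (x) x 330 (y), flat top 12 above the bench. Origin on the bench under the middle bay; x away from robot, y left, turned up to 0.1 rad. Three blue-outlined bays in a row along y, parted and ended by ribs 90 (x) x 10, 5 high, 8 from the channels. At each end a blue jaw, 20 high, 26 from an outer channel, slides in to 2 as the lever goes down.
- bay_left (a point): centre of the left (+y) bay, on the top of the press plate; axes as the press, a channel lies there with its length along x. Bays are 74 apart, so that channels in them have 26 between them.
- bay_mid (a point): centre of the middle bay, on the top of the press plate; axes as the press, a channel lies there with its length along x. Bays are 74 apart, so that channels in them have 26 between them.
- bay_right (a point): centre of the right (-y) bay, on the top of the press plate; axes as the press, a channel lies there with its length along x. Bays are 74 apart, so that channels in them have 26 between them.
- lock_left (a point): point on the press plate's top half-way between the middle and the left bay, axes as the press. A cap locking those two trays is centred over it, each flange on the floor of one tray (5 play each way inside the trays' flanges); its underside is then 3, its centre 18 above this point.
- lock_right (a point): point on the press plate's top half-way between the middle and the right bay, axes as the press. A cap locking those two trays is centred over it, each flange on the floor of one tray (5 play each way inside the trays' flanges); its underside is then 3, its centre 18 above this point.
- tray0_c (a point): tray: open-up slide-drying channel of bare aluminium, 80 long (its x axis) x 48 wide over the flanges (y) x 30 high, walls 3 thick, three round drain holes in its web; mass 60 to 130 g. Point at its centre, 15 above its underside, z up. Starts on the bench left of the press; may go in any bay.
- tray1_c (a point): tray: open-up slide-drying channel of bare aluminium, 80 long (its x axis) x 48 wide over the flanges (y) x 30 high, walls 3 thick, three round drain holes in its web; mass 60 to 130 g. Point at its centre, 15 above its underside, z up. Starts on the bench left of the press; may go in any bay.
- tray2_c (a point): tray: open-up slide-drying channel of bare aluminium, 80 long (its x axis) x 48 wide over the flanges (y) x 30 high, walls 3 thick, three round drain holes in its web; mass 60 to 130 g. Point at its centre, 15 above its underside, z up. Starts on the bench left of the press; may go in any bay.
- cap0_c (a point): cap: the same but open-down (web on top): slide-drying channel of bare aluminium, 80 long (its x axis) x 48 wide over the flanges (y) x 30 high, walls 3 thick, three round drain holes in its web; mass 60 to 130 g. Point at its centre, 15 above its underside, z up. Starts on the bench left of the press; may be absent.
- cap1_c (a point): cap: the same but open-down (web on top): slide-drying channel of bare aluminium, 80 long (its x axis) x 48 wide over the flanges (y) x 30 high, walls 3 thick, three round drain holes in its web; mass 60 to 130 g. Point at its centre, 15 above its underside, z up. Starts on the bench left of the press; may be absent.
- lever (a joint): press lever, rad: 0 at rest (arm pointing to the robot and 0.6 rad up), grows as the handle is pushed down, stop at 0.75. A spring returns it; about 9 N on the handle at the stop.
- lever_grip (a point): centre of the lever's red handle, a round bar 58 long (along the press's y) and 18 thick, 110 from the pivot, right of the bays.
- lever_pivot (a point): the lever's pivot, on the press; the axis is the press's y, 80 above the bench. The grey yoke cheeks beside it reach 95 above the bench.
- marker_c (a point): red marker pen with white barrel, 16 x 135 (its y axis) x 17 high, lying; point at its centre, 8.5 above its underside. Starts, if present, lying across the ribs of the press, 17 above the bench.
- register: dark green register book lying shut, 301 (x, away from the robot) x 215 (y) x 28 thick, behind the right half of the press, fixed. Origin at the centre of its underside.
- cup_a: white specimen cup with orange lid, 52 wide, 56 high, standing beyond the channels, to the left; leave it alone; origin under its base.
- marker_b_c (a point): black marker pen, 16 x 135 (its y axis) x 17 high, lying; point at its centre, 8.5 above its underside. Starts, if present, lying across the ribs of the press, 17 above the bench.

How it is judged (in metres and radians):
On the way, in this order (a step that is already met when the one before it is completed fails the run):
1. the markers are on the book, every tray lies in a bay and every cap is seated, locking two trays (x of marker_c in the frame of register between -0.14 and 0.14 m and y of marker_c in the frame of register between -0.1 and 0.1 m and z of marker_c in the frame of register between 0.03 and 0.046 m and ((horizontal distance between tray0_c and bay_left below 0.012 m and z of tray0_c in the frame of bay_left below 0.0185 m and angle between the x axis of tray0_c and the x axis of bay_left, either way round below 0.12 rad) or (horizontal distance between tray0_c and bay_mid below 0.012 m and z of tray0_c in the frame of bay_mid below 0.0185 m and angle between the x axis of tray0_c and the x axis of bay_mid, either way round below 0.12 rad) or (horizontal distance between tray0_c and bay_right below 0.012 m and z of tray0_c in the frame of bay_right below 0.0185 m and angle between the x axis of tray0_c and the x axis of bay_right, either way round below 0.12 rad)) and angle between each of tray0_c, tray1_c, tray2_c, cap0_c, cap1_c's own z axis and vertical below 0.06 rad and ((horizontal distance between tray1_c and bay_left below 0.012 m and z of tray1_c in the frame of bay_left below 0.0185 m and angle between the x axis of tray1_c and the x axis of bay_left, either way round below 0.12 rad) or (horizontal distance between tray1_c and bay_mid below 0.012 m and z of tray1_c in the frame of bay_mid below 0.0185 m and angle between the x axis of tray1_c and the x axis of bay_mid, either way round below 0.12 rad) or (horizontal distance between tray1_c and bay_right below 0.012 m and z of tray1_c in the frame of bay_right below 0.0185 m and angle between the x axis of tray1_c and the x axis of bay_right, either way round below 0.12 rad)) and ((horizontal distance between tray2_c and bay_left below 0.012 m and z of tray2_c in the frame of bay_left below 0.0185 m and angle between the x axis of tray2_c and the x axis of bay_left, either way round below 0.12 rad) or (horizontal distance between tray2_c and bay_mid below 0.012 m and z of tray2_c in the frame of bay_mid below 0.0185 m and angle between the x axis of tray2_c and the x axis of bay_mid, either way round below 0.12 rad) or (horizontal distance between tray2_c and bay_right below 0.012 m and z of tray2_c in the frame of bay_right below 0.0185 m and angle between the x axis of tray2_c and the x axis of bay_right, either way round below 0.12 rad)) and ((horizontal distance between cap0_c and lock_left below 0.012 m and z of cap0_c in the frame of lock_left between 0.016 and 0.0205 m and angle between the x axis of cap0_c and the x axis of lock_left, either way round below 0.12 rad) or (horizontal distance between cap0_c and lock_right below 0.012 m and z of cap0_c in the frame of lock_right between 0.016 and 0.0205 m and angle between the x axis of cap0_c and the x axis of lock_right, either way round below 0.12 rad)) and ((horizontal distance between cap1_c and lock_left below 0.012 m and z of cap1_c in the frame of lock_left between 0.016 and 0.0205 m and angle between the x axis of cap1_c and the x axis of lock_left, either way round below 0.12 rad) or (horizontal distance between cap1_c and lock_right below 0.012 m and z of cap1_c in the frame of lock_right between 0.016 and 0.0205 m and angle between the x axis of cap1_c and the x axis of lock_right, either way round below 0.12 rad)) and value of joint lever below 0.1 rad and x of marker_b_c in the frame of register between -0.14 and 0.14 m and y of marker_b_c in the frame of register between -0.1 and 0.1 m and z of marker_b_c in the frame of register between 0.03 and 0.046 m), for 0.2 s.
2. the lever is pushed down to its stop with the bundle in place (((horizontal distance between tray0_c and bay_left below 0.012 m and z of tray0_c in the frame of bay_left below 0.0185 m and angle between the x axis of tray0_c and the x axis of bay_left, either way round below 0.12 rad) or (horizontal distance between tray0_c and bay_mid below 0.012 m and z of tray0_c in the frame of bay_mid below 0.0185 m and angle between the x axis of tray0_c and the x axis of bay_mid, either way round below 0.12 rad) or (horizontal distance between tray0_c and bay_right below 0.012 m and z of tray0_c in the frame of bay_right below 0.0185 m and angle between the x axis of tray0_c and the x axis of bay_right, either way round below 0.12 rad)) and angle between each of tray0_c, tray1_c, tray2_c, cap0_c, cap1_c's own z axis and vertical below 0.06 rad and ((horizontal distance between tray1_c and bay_left below 0.012 m and z of tray1_c in the frame of bay_left below 0.0185 m and angle between the x axis of tray1_c and the x axis of bay_left, either way round below 0.12 rad) or (horizontal distance between tray1_c and bay_mid below 0.012 m and z of tray1_c in the frame of bay_mid below 0.0185 m and angle between the x axis of tray1_c and the x axis of bay_mid, either way round below 0.12 rad) or (horizontal distance between tray1_c and bay_right below 0.012 m and z of tray1_c in the frame of bay_right below 0.0185 m and angle between the x axis of tray1_c and the x axis of bay_right, either way round below 0.12 rad)) and ((horizontal distance between tray2_c and bay_left below 0.012 m and z of tray2_c in the frame of bay_left below 0.0185 m and angle between the x axis of tray2_c and the x axis of bay_left, either way round below 0.12 rad) or (horizontal distance between tray2_c and bay_mid below 0.012 m and z of tray2_c in the frame of bay_mid below 0.0185 m and angle between the x axis of tray2_c and the x axis of bay_mid, either way round below 0.12 rad) or (horizontal distance between tray2_c and bay_right below 0.012 m and z of tray2_c in the frame of bay_right below 0.0185 m and angle between the x axis of tray2_c and the x axis of bay_right, either way round below 0.12 rad)) and ((horizontal distance between cap0_c and lock_left below 0.012 m and z of cap0_c in the frame of lock_left between 0.016 and 0.0205 m and angle between the x axis of cap0_c and the x axis of lock_left, either way round below 0.12 rad) or (horizontal distance between cap0_c and lock_right below 0.012 m and z of cap0_c in the frame of lock_right between 0.016 and 0.0205 m and angle between the x axis of cap0_c and the x axis of lock_right, either way round below 0.12 rad)) and ((horizontal distance between cap1_c and lock_left below 0.012 m and z of cap1_c in the frame of lock_left between 0.016 and 0.0205 m and angle between the x axis of cap1_c and the x axis of lock_left, either way round below 0.12 rad) or (horizontal distance between cap1_c and lock_right below 0.012 m and z of cap1_c in the frame of lock_right between 0.016 and 0.0205 m and angle between the x axis of cap1_c and the x axis of lock_right, either way round below 0.12 rad)) and value of joint lever above 0.69 rad), for 0.1 s.
At the end, for the whole second after the job is handed in: Each tray flat in a bay (within 12 mm, 0.12 rad); each cap present over a lock point (same), flanges on the trays' floors: centre 16 to 20.5 mm above the plate; all level within 0.06 rad; markers on the register; lever back (under 0.08 rad); all at rest (x of marker_c in the frame of register between -0.14 and 0.14 m and y of marker_c in the frame of register between -0.1 and 0.1 m and z of marker_c in the frame of register between 0.03 and 0.046 m and ((horizontal distance between tray0_c and bay_left below 0.012 m and z of tray0_c in the frame of bay_left below 0.0185 m and angle between the x axis of tray0_c and the x axis of bay_left, either way round below 0.12 rad) or (horizontal distance between tray0_c and bay_mid below 0.012 m and z of tray0_c in the frame of bay_mid below 0.0185 m and angle between the x axis of tray0_c and the x axis of bay_mid, either way round below 0.12 rad) or (horizontal distance between tray0_c and bay_right below 0.012 m and z of tray0_c in the frame of bay_right below 0.0185 m and angle between the x axis of tray0_c and the x axis of bay_right, either way round below 0.12 rad)) and angle between each of tray0_c, tray1_c, tray2_c, cap0_c, cap1_c's own z axis and vertical below 0.06 rad and ((horizontal distance between tray1_c and bay_left below 0.012 m and z of tray1_c in the frame of bay_left below 0.0185 m and angle between the x axis of tray1_c and the x axis of bay_left, either way round below 0.12 rad) or (horizontal distance between tray1_c and bay_mid below 0.012 m and z of tray1_c in the frame of bay_mid below 0.0185 m and angle between the x axis of tray1_c and the x axis of bay_mid, either way round below 0.12 rad) or (horizontal distance between tray1_c and bay_right below 0.012 m and z of tray1_c in the frame of bay_right below 0.0185 m and angle between the x axis of tray1_c and the x axis of bay_right, either way round below 0.12 rad)) and ((horizontal distance between tray2_c and bay_left below 0.012 m and z of tray2_c in the frame of bay_left below 0.0185 m and angle between the x axis of tray2_c and the x axis of bay_left, either way round below 0.12 rad) or (horizontal distance between tray2_c and bay_mid below 0.012 m and z of tray2_c in the frame of bay_mid below 0.0185 m and angle between the x axis of tray2_c and the x axis of bay_mid, either way round below 0.12 rad) or (horizontal distance between tray2_c and bay_right below 0.012 m and z of tray2_c in the frame of bay_right below 0.0185 m and angle between the x axis of tray2_c and the x axis of bay_right, either way round below 0.12 rad)) and ((horizontal distance between cap0_c and lock_left below 0.012 m and z of cap0_c in the frame of lock_left between 0.016 and 0.0205 m and angle between the x axis of cap0_c and the x axis of lock_left, either way round below 0.12 rad) or (horizontal distance between cap0_c and lock_right below 0.012 m and z of cap0_c in the frame of lock_right between 0.016 and 0.0205 m and angle between the x axis of cap0_c and the x axis of lock_right, either way round below 0.12 rad)) and ((horizontal distance between cap1_c and lock_left below 0.012 m and z of cap1_c in the frame of lock_left between 0.016 and 0.0205 m and angle between the x axis of cap1_c and the x axis of lock_left, either way round below 0.12 rad) or (horizontal distance between cap1_c and lock_right below 0.012 m and z of cap1_c in the frame of lock_right between 0.016 and 0.0205 m and angle between the x axis of cap1_c and the x axis of lock_right, either way round below 0.12 rad)) and linear speed of each of tray0, tray1, tray2, cap0, cap1, marker, marker_b below 0.02 m/s and value of joint lever below 0.08 rad and x of marker_b_c in the frame of register between -0.14 and 0.14 m and y of marker_b_c in the frame of register between -0.1 and 0.1 m and z of marker_b_c in the frame of register between 0.03 and 0.046 m); the robot touches nothing.
It fails at once if the specimen cup with the orange lid is moved more than 4 cm (distance of cup_a from where it was at the start of the episode above 0.04 m).
It fails at once if the specimen cup with the orange lid is knocked over (angle between cup_a's own z axis and vertical above 0.5 rad).
Of cap0, cap1 only 1 to 2 are there at a start; the rules pass over those that are not, and their reading is None.
Of marker, marker_b only 1 to 2 are there at a start; the rules pass over those that are not, and their reading is None.
At some moment in a run one of marker, marker_b may be knocked a few centimetres aside while the robot is not near it.
Once in a run the grip may slacken for a moment while it holds something.
It also fails if it takes over 210 s, if anything falls off the work surface, if the arm or the gripper's body presses on something with over 40 N, if the wrist force passes 120 N, or if a joint passes its speed limit or range.

ROBOT

A 6-joint arm with a two-finger parallel gripper is mounted at the origin on a cart in front of the work surface, level with it; the furniture and walls round the work are solid. World frame = base frame: x ahead of the robot, y to its left, z up, the work surface at z = 0. Lengths are in m, angles in degrees, forces in N, time in s.
With the tool pointing down it reaches from about 0.225 to 0.875 m from the base axis. Payload 3.4 kg.
Tool frame: the origin (TCP) lies at the very end of the fingers, on their centre line; the grasp point (between the pads) lies 19 mm behind it; y points along the fingers, x is the direction in which the jaws open and shut, and the axes are right-handed (so a half turn about y gives the same grasp; the last joint's range is limited). The gripper opens to 85 mm and grips with 20 to 120 N. Pads are 22 mm wide; open, the fingers measure 114 mm over their backs; the gripper's body (76 mm by 85 mm) begins 54 mm behind the grasp point. The pads swing forward as they close: fully open they stand 13 mm farther back than shut.
Start: joints at [58.213, 15.808, 86.224, -0, 77.962, -6.933], TCP at [0.242, 0.522, 0.231] pointing down, gripper open.
Joint ranges: [-165.64, 165.64], [-43.16, 119.46], [12.63, 154.43], [-67.54, 247.53], [6.08, 155.33], [-154.97, 154.97]. Speed limits (degrees/s): [147.25, 147.25, 180, 180, 180, 180].

INTERFACE

Orientations are given as a 3x3 rotation matrix whose columns are the frame's x, y, z axes.
In Python, from bench import monitor, read_camera, camera_model, order gives the robot as it stands.
- The arm moves only by the tool apply_moves, never from a script. Its argument "targets" is one flat list of numbers, 7 for each row, row after row: the opening, from -1 (shut) to 1 (fully open), then the shift along the world's x, y, z in mm, then the turn, a rotation vector about the world's x, y, z in degrees. A call has 1 to 12 rows; each row shifts and turns the commanded pose from where the row before left it; what a row does not reach is not made up. A row lasts 1/8 s, in which the tool goes at most 62.5 mm and 10.7 degrees, less where a joint would pass 70% of its speed; a pose out of reach is approached as far as the arm can. A call with a gripper value outside its range is refused whole. The fingers move at their own pace and stop on an object; the grip force is fixed at half the most. Time passes only in rows, so rows that do not move let the fingers close. It gives the time, the measured TCP pose, the force and the opening at its end, in the units of the state.
- monitor.observe(): the state, without advancing time (a new reading comes with each control period).
- read_camera(name): name is "side" or "top"; returns (picture, depth): 400x640x3 uint8, red, green, blue; 400x640 float32, m along the optical axis (not along the pixel's ray), 0 where there is no reading.
- camera_model(name): a dict with "camera_matrix" (3x3 intrinsics, pixels), "rvec" (rotation vector, rad) and "tvec" (3), from world to camera coordinates, as OpenCV has them. Camera axes: x right, y down, z forward; pixel columns grow to the right and rows downward; lengths in m; the calibration is good to about 2 mm. A picture is of the moment at which its call begins. camera_model takes no time and is no camera call.
- order.sign_off(): hands the job in, once; it reports no verdict.
The state is a dict: "clock": time; "qpos": joint angles; "qvel": joint speeds; "joint_efforts": joint torques, N m; "position": TCP position; "eef_rot": TCP orientation; "wrist_force": force on the tool from outside, world axes, zero at the start; "torque": the same for the moment, N m; "width": opening from 0.0 (shut) to 1.0 (fully open).
Only numpy, scipy, OpenCV 4.12 (cv2) and the standard library are available. Lean on these libraries where they do the work, as an engineer would, in place of code of your own. Each camera call takes 0.05 s, during which the arm holds its last target.

## Working session

There is one attempt and no reset: what is moved stays moved. The work goes in short steps, Python scripts to look and compute and a tool call to move; the robot and the scene stay as the last step left them, time stands still between calls to the robot, and variables do not carry over. Pictures are saved under pics/ and viewed, and the job is handed in when it is done.

Besides the shell and the picture viewer there is one more tool, called after "Call:" in YAML: its name, and indented under it one key for each argument. apply_moves: Moves the arm, as the interface text tells. Its arguments: {"type":"object","properties":{"targets":{"type":"array","items":{"type":"number"}}},"required":["targets"]}

```bash
ls; mkdir -p pics
cat > h.py <<'E'
import numpy as np, cv2
from bench import monitor, read_camera, camera_model, order
def cam(n):
    m=camera_model(n);K=np.array(m["camera_matrix"],float);R=cv2.Rodrigues(np.array(m["rvec"],float))[0];t=np.array(m["tvec"],float).ravel()
    return K,R,t
def cloud(n,depth):
    K,R,t=cam(n)
    v,u=np.mgrid[0:depth.shape[0],0:depth.shape[1]]
    p=np.stack([(u-K[0,2])/K[0,0]*depth,(v-K[1,2])/K[1,1]*depth,depth],-1)
    return (p-t)@R
def onplane(n,u,v,z):
    K,R,t=cam(n)
    d=np.array([(u-K[0,2])/K[0,0],(v-K[1,2])/K[1,1],1.])@R
    c=-R.T@t
    return c+d*(z-c[2])/d[2]
def proj(n,p):
    K,R,t=cam(n); q=R@np.array(p,float)+t; q=K@q; return q[:2]/q[2]
def snap(n,tag):
    im,d=read_camera(n); np.savez(f"pics/{tag}.npz",im=im,d=d); cv2.imwrite(f"pics/{tag}.png",im[:,:,::-1]); return im,d
E
python3 - <<'E'
from h import *
s=monitor.observe()
for k in s: print(k,s[k])
for n in("top","side"):
    snap(n,n+"0"); K,R,t=cam(n); print(n,K.round(1).tolist(),(-R.T@t).round(3),R.round(3).tolist())
E
```

```text
pics
clock 0.0
qpos [ 5.82108638e+01  1.58488274e+01  8.62947933e+01  2.27372009e-03
  7.79636198e+01 -6.93318518e+00]
qvel [-0.06833483  0.01104114 -0.02006139  0.01075067 -0.12985971 -0.02121841]
joint_efforts [-1.13928421e-03 -4.16749513e+01 -2.45810044e+01 -9.07787808e-05
  1.08558271e-02 -1.10353207e-05]
position [0.24140851 0.52128395 0.2304307 ]
eef_rot [[ 4.20344952e-01 -1.01899039e-03 -9.07363810e-01]
 [ 9.07362489e-01 -1.57048451e-03  4.20346103e-01]
 [-1.85332945e-03 -9.99998248e-01  2.64448424e-04]]
wrist_force [ 0.15309821  0.08810475 -0.36676495]
torque [0.01328278 0.04071179 0.01232236]
width 0.9997229154361225
top [[431.7, 0.0, 316.6], [0.0, 431.7, 198.0], [0.0, 0.0, 1.0]] [0.367 0.186 1.257] [[-0.012, -1.0, -0.002], [-0.984, 0.012, -0.176], [0.176, -0.0, -0.984]]
side [[377.4, 0.0, 319.7], [0.0, 377.4, 194.5], [0.0, 0.0, 1.0]] [ 0.365 -0.699  0.643] [[0.973, -0.23, -0.023], [-0.133, -0.477, -0.869], [0.189, 0.848, -0.495]]
```

View pics/top0.png

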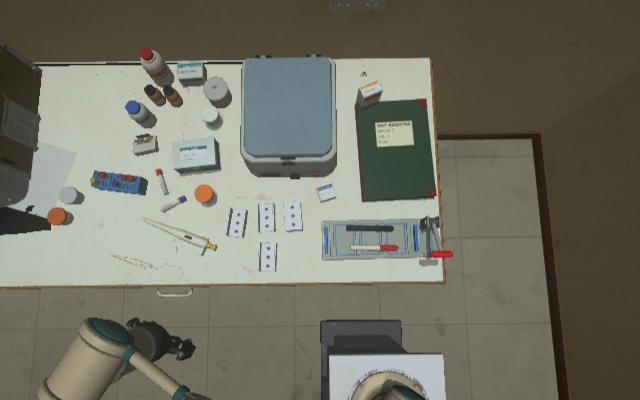

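View pics/side0.png

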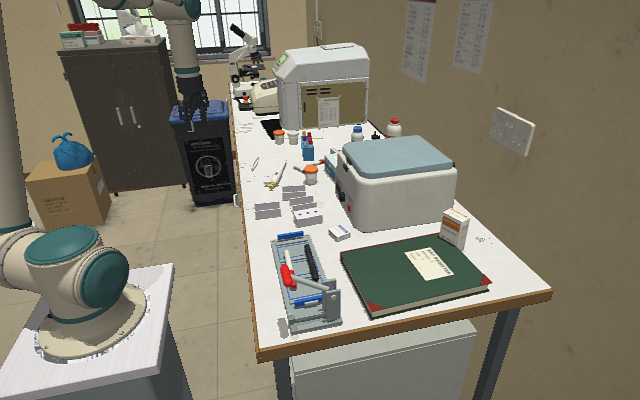

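Top view: four channels at about (236,222), (266,217), (293,216) and (268,257). The press is at (370,240) with a black and a white/red marker lying on it. The book is at (397,150), the cup at (204,195). I'll enlarge to tell trays from caps.

Run:
```python
from h import *
z=np.load("pics/top0.npz"); im=z["im"];d=z["d"]
c=im[190:280,185:320]; cv2.imwrite("pics/c1.png",cv2.resize(c,None,fx=5.9,fy=5.9,interpolation=cv2.INTER_CUBIC)[:,:,::-1])
c=im[205:275,312:462]; cv2.imwrite("pics/c2.png",cv2.resize(c,None,fx=5.3,fy=5.3,interpolation=cv2.INTER_CUBIC)[:,:,::-1])
s=np.load("pics/side0.npz")
c=s["im"][175:235,245:335]; cv2.imwrite("pics/c3.png",cv2.resize(c,None,fx=8,fy=8,interpolation=cv2.INTER_CUBIC)[:,:,::-1])
P=cloud("top",d)
m=(P[...,2]>0.02)&(P[...,2]<0.045)
for nm,(r0,r1,c0,c1) in dict(a=(200,245,222,252),b=(197,238,255,279),c=(197,238,281,306),d=(237,277,255,282)).items():
    Z=P[r0:r1,c0:c1]; 
    print(nm); print((Z[::3,::2,2]*1000).round(0).astype(int))
```

```text
a
[[  -2   -3   -2   -5   -5    4    1    3   -3   -6    0    4   -6   -1
     1]
 [  -5    0   -3    1   -2    0   -4    0    1    0    5    1    1   -1
     2]
 [   1    4   -1   -4   -2   -4   -1    4    2   -1    2   -2   -2    2
    -1]
 [  -1   -3    1    2   29    4    1    1   -1    3    3    0   25   -3
    -1]
 [   1   -1    0   -2   20   -1    2    7    7    1    0    2   21   -4
    -4]
 [   0    2   -5   31   17    8    3   -1   10    1    0   33    8   -2
    -2]
 [  -1    4   -3   29   11   -1    6    3    0    4    4   34    3   -2
     1]
 [   1   -3    0   28    2    1    0    3    5   -1    3   28    1    1
    -3]
 [  -2   -4    1   25    4    3    0    7    4   -2    3   18    1   -2
     3]
 [  -2    2   27   15    1    2    3   -1    0    4   36   12   -2   -2
     3]
 [  -2    1   27   11    4 1257    1    3    2    6   30    6    1    1
     0]
 [   3    4   30    1    6    5    2    3    3    0   32    1    3   -4
     0]
 [  -1    0   -3   -3   -2   -5   -5    5    3    5   22   -5   -1    2
     2]
 [   1   -2    1    1   -1    0   -1    1    0    2   -2  
[... 1931 characters left out ...]
8    2    6    5    1   30   -3    3    1]
 [  -3    3   26    0    2    2    2    1    4    4   30   -1    3   -2]
 [   1    3   30    5    1    0    6    2    0    4   30   -1    0   -3]
 [   5    2   31    1    4    3    9    1    7    1   30    4   -1   -1]
 [   4    1   25    3   -2    2    4    5    2    1   26    0    3    0]
 [  -3    0   24    2    4    7    4    7    2   -3   22   -2    3    3]
 [   0   -3   16    2    1    3    2    3    6    5   15    6 1257    2]
 [  -4   -2    8    4    3   -1    4    0    0    4   14   -7    4   -1]
 [  -1   -2    1   -4    2    1   -2   -2   -2    2    0   -2    3    4]
 [   2    1   -7   -5   -2    0    4    0    5    1    3   -1   -2    2]]
```

View pics/c1.png

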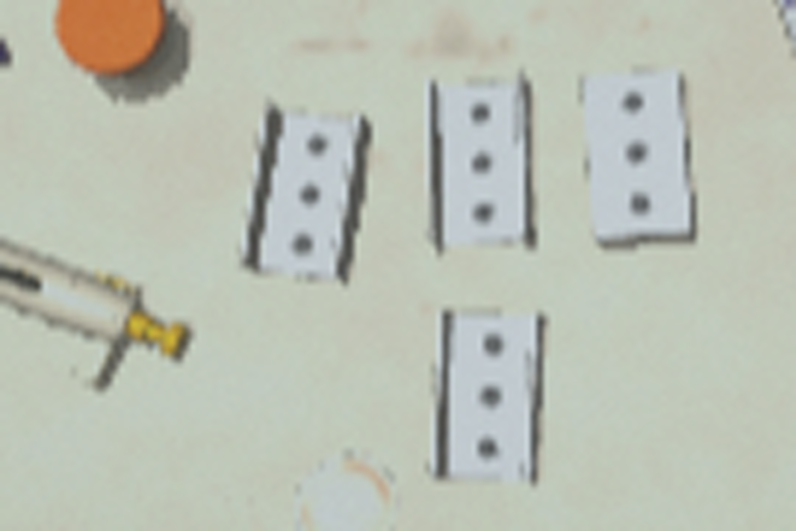

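View pics/c2.png

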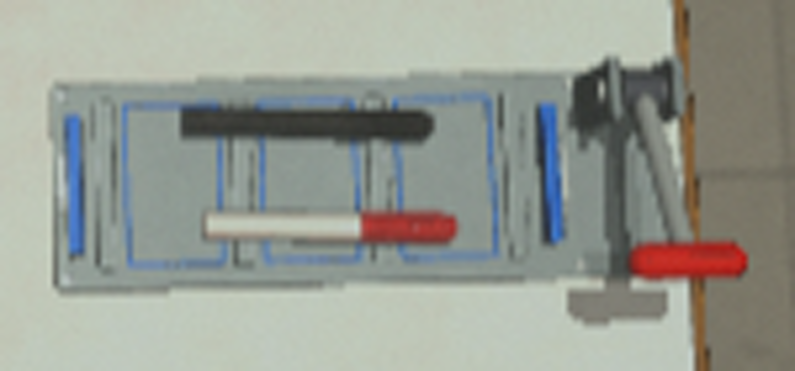

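View pics/c3.png

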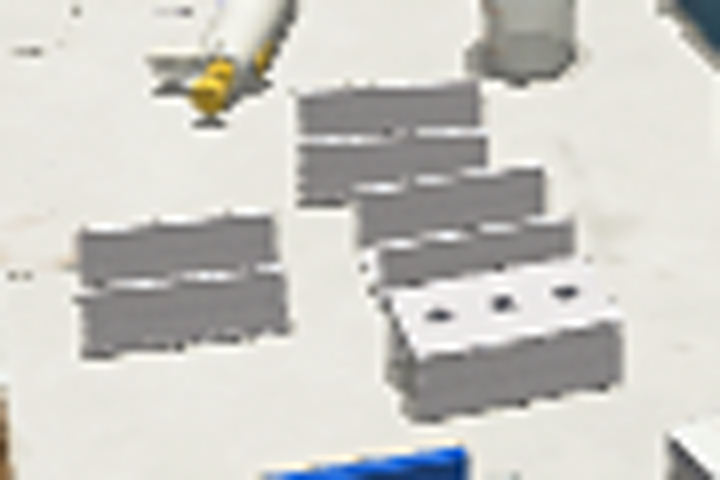

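Run:
```python
from h import *
def cr(pts,s,u0,v0,z): return np.array([onplane("top",(u+.5)/s-.5+u0,(v+.5)/s-.5+v0,z) for u,v in pts])[:,:2]*1000
np.set_printoptions(suppress=True,precision=1)
for n,p,z in(("a",[(317,145),(310,195),(303,244)],.003),("b",[(481,112),(482,162),(484,212)],.003),("c",[(633,102),(637,152),(641,203)],.03),("d",[(493,345),(490,396),(487,447)],.003)):
    q=cr(p,5.9,185,190,z); v=q[0]-q[2]; print(n,q[1],q.mean(0),np.linalg.norm(v),"yaw",np.degrees(np.arctan2(v[1],v[0])))
z=np.load("pics/top0.npz"); d=z["d"]; P=cloud("top",d)
for nm,(r0,r1,c0,c1) in dict(a=(200,245,222,252),b=(197,238,255,279),c=(197,238,281,306),d=(237,277,255,282)).items():
    Q=P[r0:r1,c0:c1].reshape(-1,3); Q=Q[(Q[:,2]>.022)&(Q[:,2]<.04)]
    print(nm,cv2.minAreaRect((Q[:,:2]*1000).astype(np.float32)))
for n,p in(("L",[(123,104),(220,100),(130,267),(224,263)]),("M",[(260,100),(352,97),(265,265),(362,261)]),("R",[(393,97),(489,95),(400,260),(497,256)])):
    q=cr(p,5.3,312,205,.012); print(n,q.mean(0),q.tolist())
print("plate",cr([(50,85),(55,290)],5.3,312,205,.012))
for n,p in(("wh",[(205,225),(455,225)]),("bk",[(182,123),(432,123)])):
    q=cr(p,5.3,312,205,.0255); print(n,q.mean(0),np.linalg.norm(q[0]-q[1]),q.tolist())
q=np.array([onplane("top",u,v,.028) for u,v in((356,104),(427,98),(437,196),(364,200))])*1000;print("reg",q,q.mean(0))
# book, marker heights
print("book z",np.median(P[150:190,370:420,2]))
for r0,r1,c0,c1 in((246,250,352,395),(226,231,348,392)):
    print(np.percentile(P[r0:r1,c0:c1,2]*1000,[5,25,50,75,95]))
print("handle", [ (P[v,u]*1000).round(0) for u,v in((436,254),(441,254),(448,254),(433,220),(425,215))])
print("cup",P[190:200,199:210].reshape(-1,3).mean(0))
```

```text
a [520.4 419.2] [520.6 419.2] 49.602712458860026 yaw -6.860284053905272
b [535.8 334.1] [535.9 334. ] 50.09621178617189 yaw 2.1966727343664036
c [536.2 255.7] [536.1 255.7] 49.6982129567158 yaw 4.369066168900568
d [420.6 329.2] [420.6 329.2] 49.44873456704675 yaw -2.934419199209863
a ((521.2733764648438, 419.5171813964844), (49.72280502319336, 78.37133026123047), 82.55694580078125)
b ((535.9359741210938, 334.33721923828125), (78.68758392333984, 48.448448181152344), 2.1726715564727783)
c ((537.3943481445312, 256.24908447265625), (80.76161193847656, 48.153663635253906), 4.295039176940918)
d ((422.6828918457031, 329.04266357421875), (48.47278594970703, 78.33682250976562), 86.55648803710938)
L [467.8 107.3] [[511.2463331314535, 134.2713710672188], [512.8038481559141, 81.181088894577], [422.75341860176724, 132.19615540651375], [424.29138302427384, 81.3859392678365]]
M [468.4  33.6] [[512.5395574224036, 59.30830498808809], [513.5808404260671, 8.945953866630413], [422.95503950904265, 59.27752639731085], [424.4737569011782, 6.829283677218828]]
R [469.5 -39.8] [[513.3098833297397, -13.473600371778666], [513.775063011789, -66.01394268242647], [424.76486482230393, -13.711426790349728], [426.2843822478357, -66.18961241109075]]
plate [[522.2 174. ]
 [410.9 172.9]]
wh [443.2  25.2] 133.91863567727762 [[443.9982621997824, 92.15645738459337], [442.3949372118311, -41.7525801395649]]
bk [498.2  35.7] 134.9769130603277 [[498.983047693388, 103.17354256847842], [497.3549780474714, -31.793551378614115]]
reg [[ 872.1   64.2   28. ]
 [ 888.5 -150.4   28. ]
 [ 587.8 -162.3   28. ]
 [ 578.7   49.2   28. ]] [731.8 -49.8  28. ]
book z 0.027343249927680918
[25.9 29.7 31.6 33.3 35.7]
[12.7 28.1 31.3 33.7 35.6]
handle [array([ 416., -116.,  150.]), array([ 416., -129.,  150.]), array([ 415., -145.,  155.]), array([ 510., -129.,   92.]), array([ 537., -131.,    0.])]
cup [0.6 0.5 0.1]
```

Three trays (left, back-middle, front) and one cap at (536,256), with the press yaw about 0.7–1°. I'll take the white marker first, with partly open jaws so they clear the black one.

Call:
apply_moves:
  targets: [-0.1, 17, -41, -10, 0, 0, -5.4, -0.1, 17, -41, -10, 0, 0, -5.4, -0.1, 17, -41, -10, 0, 0, -5.4, -0.1, 17, -41, -10, 0, 0, -5.4, -0.1, 17, -41, -10, 0, 0, -5.4, -0.1, 17, -41, -10, 0, 0, -5.4, -0.1, 17, -41, -10, 0, 0, -5.4, -0.1, 17, -41, -10, 0, 0, -5.4, -0.1, 17, -41, -10, 0, 0, -5.4, -0.1, 17, -41, -10, 0, 0, -5.4, -0.1, 16, -41, -10, 0, 0, -5.4, -0.1, 16, -41, -10, 0, 0, -5.4]

```text
clock: 1.6
position: [0.4439, 0.0284, 0.1108]
eef_rot: [[1.0, -0.0, -0.003], [0.003, 0.0, 1.0], [-0.0, -1.0, 0.0]]
wrist_force: [0.4, -0.2, 0.0]
width: 0.454
```

Call:
apply_moves:
  targets: [-0.1, 0, 0, 0, 0, 0, 0, -0.1, 0, 0, 0, 0, 0, 0]

```text
clock: 1.85
position: [0.4431, 0.03, 0.1111]
eef_rot: [[1.0, -0.001, -0.006], [0.006, 0.001, 1.0], [-0.001, -1.0, 0.001]]
wrist_force: [-0.3, 0.3, -0.0]
width: 0.449
```

Call:
apply_moves:
  targets: [-0.1, 0, -5, -25, 0, 0, 0, -0.1, 0, 0, -25, 0, 0, 0, -0.1, 0, 0, -20, 0, 0, 0, -0.1, 0, 0, -15, 0, 0, 0, -0.1, 0, 0, -10, 0, 0, 0, -0.1, 0, 0, 0, 0, 0, 0, -0.1, 0, 0, 0, 0, 0, 0]

```text
clock: 2.72
position: [0.4441, 0.0251, 0.0168]
eef_rot: [[1.0, 0.001, -0.007], [0.007, -0.0, 1.0], [0.001, -1.0, -0.0]]
wrist_force: [0.1, 1.5, 0.5]
width: 0.451
```

Call:
apply_moves:
  targets: [-1, 0, 0, 0, 0, 0, 0, -1, 0, 0, 0, 0, 0, 0, -1, 0, 0, 0, 0, 0, 0, -1, 0, 0, 0, 0, 0, 0, -1, 0, 0, 0, 0, 0, 0, -1, 0, 0, 0, 0, 0, 0]

```text
clock: 3.48
position: [0.4442, 0.0247, 0.017]
eef_rot: [[1.0, 0.001, -0.006], [0.006, -0.0, 1.0], [0.001, -1.0, -0.0]]
wrist_force: [-1.2, 0.2, 5.5]
width: 0.09
```

Run:
```python
from h import *
im,d=snap("side","s1"); c=im[220:350,250:370]; cv2.imwrite("pics/s1c.png",cv2.resize(c,None,fx=4.6,fy=4.6,interpolation=cv2.INTER_CUBIC)[:,:,::-1])
s=monitor.observe(); print(s["width"],s["wrist_force"])
```

```text
0.08497599409120948 [-0.43751685  0.61330651  6.26061051]
```

View pics/s1c.png

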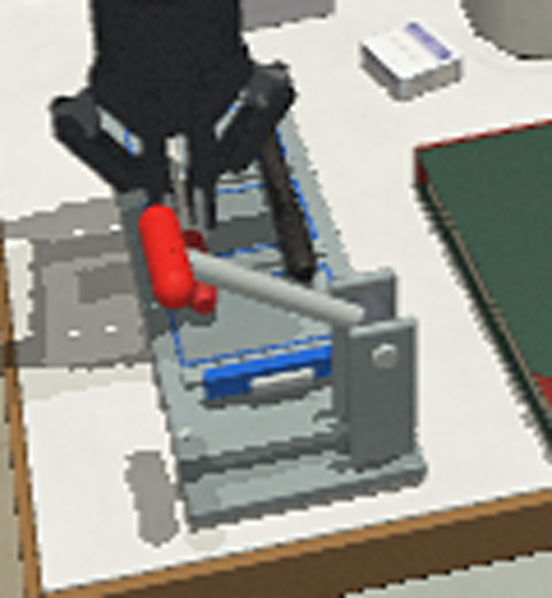

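Call:
apply_moves:
  targets: [-1, 0, 0, 5, 0, 0, 0, -1, 0, 0, 10, 0, 0, 0, -1, 0, 0, 15, 0, 0, 0, -1, 0, 0, 20, 0, 0, 0, -1, 0, 0, 0, 0, 0, 0, -1, 0, 0, 0, 0, 0, 0]

```text
clock: 4.28
position: [0.4434, 0.0248, 0.0661]
eef_rot: [[1.0, -0.0, -0.006], [0.006, -0.0, 1.0], [-0.0, -1.0, 0.0]]
wrist_force: [0.4, 0.6, -0.3]
width: 0.09
```

Run:
```python
from h import *
im,d=snap("side","s2"); c=im[200:330,250:370]; cv2.imwrite("pics/s2c.png",cv2.resize(c,None,fx=4.6,fy=4.6,interpolation=cv2.INTER_CUBIC)[:,:,::-1])
```

```text
(no output)
```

View pics/s2c.png

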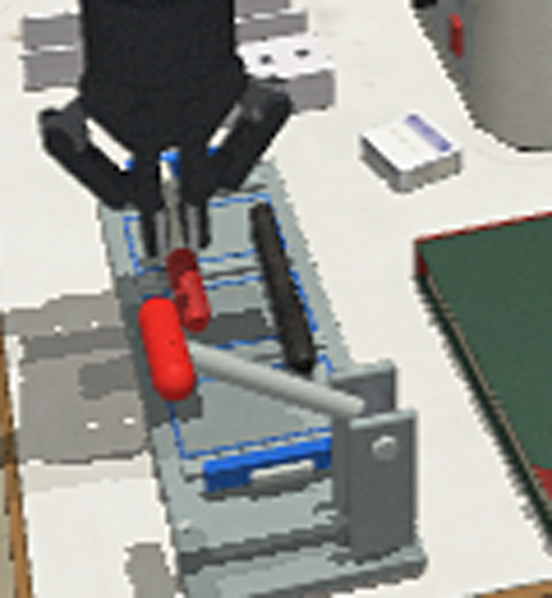

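Marker held (about 16 mm at reading 0.09, so the opening scale isn't linear). Carrying it to the book.

Call:
apply_moves:
  targets: [-1, 5, 0, 25, 0, 0, 0, -1, 30, 0, 10, 0, 0, 0, -1, 35, -5, 0, 0, 0, 0, -1, 35, -10, 0, 0, 0, 0, -1, 35, -15, 0, 0, 0, 0, -1, 35, -15, 0, 0, 0, 0, -1, 35, -15, 0, 0, 0, 0, -1, 25, -10, 0, 0, 0, 0, -1, 11, -5, 0, 0, 0, 0, -1, 0, 0, 0, 0, 0, 0, -1, 0, 0, 0, 0, 0, 0]

```text
clock: 5.7
position: [0.6883, -0.0496, 0.1009]
eef_rot: [[1.0, -0.002, -0.006], [0.006, 0.001, 1.0], [-0.002, -1.0, 0.001]]
wrist_force: [-0.2, -0.5, -0.5]
width: 0.093
```

Run:
```python
from h import *
im,d=snap("top","t1"); c=im[80:280,300:460]; cv2.imwrite("pics/t1c.png",cv2.resize(c,None,fx=3,fy=3,interpolation=cv2.INTER_CUBIC)[:,:,::-1])
```

```text
(no output)
```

View pics/t1c.png

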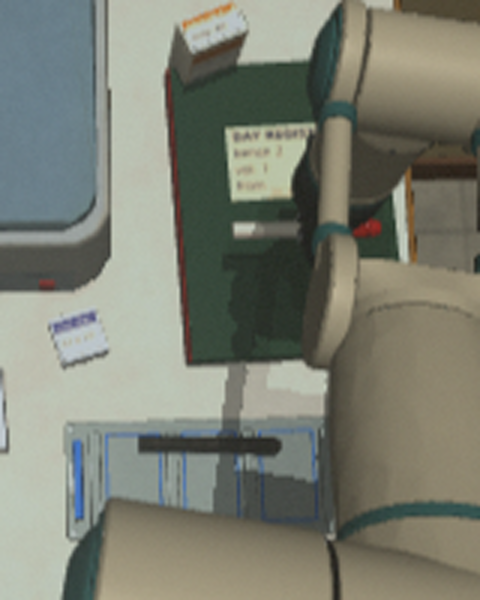

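The pen is over the book, from about (233,230) to (380,230) in the crop. Lowering and releasing it.

Call:
apply_moves:
  targets: [-1, 0, 0, -25, 0, 0, 0, -1, 0, 0, -25, 0, 0, 0, -1, 0, 0, -12, 0, 0, 0, -1, 0, 0, -6, 0, 0, 0, -1, 0, 0, -3, 0, 0, 0, -1, 0, 0, 0, 0, 0, 0, -1, 0, 0, 0, 0, 0, 0]

```text
clock: 6.62
position: [0.6902, -0.0503, 0.0311]
eef_rot: [[1.0, 0.001, -0.006], [0.006, -0.0, 1.0], [0.001, -1.0, -0.0]]
wrist_force: [-0.1, 0.4, -0.0]
width: 0.09
```

Call:
apply_moves:
  targets: [-0.5, 0, 0, 0, 0, 0, 0, -0.3, 0, 0, 0, 0, 0, 0, -0.3, 0, 0, 0, 0, 0, 0, -0.3, 0, 0, 0, 0, 0, 0, -0.3, 0, 0, 10, 0, 0, 0, -0.3, 0, 0, 30, 0, 0, 0, -0.2, 0, 10, 35, 0, 0, 0, -0.2, -40, 20, 0, 0, 0, 0, -0.2, -40, 15, 0, 0, 0, 0, -0.2, -40, 15, 0, 0, 0, 0, -0.2, -40, 15, 0, 0, 0, 0, -0.2, -30, 10, 0, 0, 0, 0]

```text
clock: 8.12
position: [0.498, 0.0354, 0.1061]
eef_rot: [[1.0, 0.001, -0.006], [0.006, 0.0, 1.0], [0.001, -1.0, 0.0]]
wrist_force: [1.5, -0.0, 0.1]
width: 0.402
```

Call:
apply_moves:
  targets: [-0.2, 0, 0, -25, 0, 0, 0, -0.2, 0, 0, -25, 0, 0, 0, -0.2, 0, 0, -20, 0, 0, 0, -0.2, 0, 0, -12, 0, 0, 0, -0.2, 0, 0, -7, 0, 0, 0, -0.2, 0, 0, 0, 0, 0, 0, -1, 0, 0, 0, 0, 0, 0, -1, 0, 0, 0, 0, 0, 0, -1, 0, 0, 0, 0, 0, 0, -1, 0, 0, 0, 0, 0, 0, -1, 0, 0, 0, 0, 0, 0]

```text
clock: 9.5
position: [0.5004, 0.0347, 0.0171]
eef_rot: [[1.0, 0.002, -0.006], [0.006, -0.0, 1.0], [0.002, -1.0, -0.0]]
wrist_force: [0.2, -0.2, 6.2]
width: 0.094
```

Call:
apply_moves:
  targets: [-1, 0, 0, 10, 0, 0, 0, -1, 0, 0, 25, 0, 0, 0, -1, 0, 0, 30, 0, 0, 0, -1, 20, -5, 20, 0, 0, 0, -1, 35, -15, 0, 0, 0, 0, -1, 40, -15, 0, 0, 0, 0, -1, 40, -15, 0, 0, 0, 0, -1, 40, -15, 0, 0, 0, 0, -1, 35, -10, 0, 0, 0, 0, -1, 25, -10, 0, 0, 0, 0, -1, 0, 0, 0, 0, 0, 0, -1, 0, 0, 0, 0, 0, 0]

```text
clock: 11.0
position: [0.7334, -0.0498, 0.101]
eef_rot: [[1.0, -0.002, -0.006], [0.006, 0.001, 1.0], [-0.002, -1.0, 0.001]]
wrist_force: [-0.1, -0.4, -0.2]
width: 0.09
```

Run:
```python
from h import *
im,d=snap("top","t2"); c=im[80:280,300:460]; cv2.imwrite("pics/t2c.png",cv2.resize(c,None,fx=3,fy=3,interpolation=cv2.INTER_CUBIC)[:,:,::-1])
```

```text
(no output)
```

View pics/t2c.png

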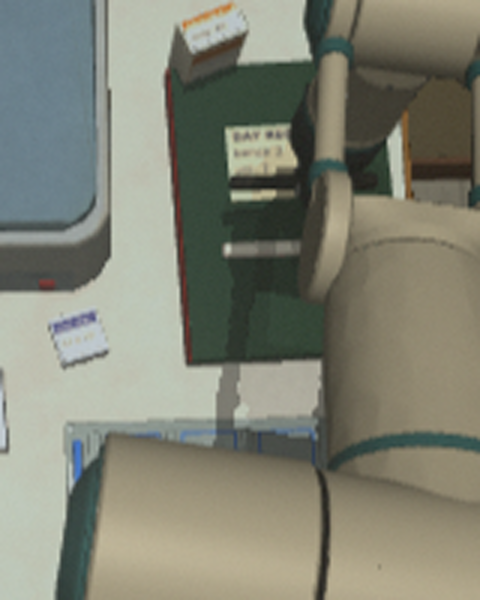

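Call:
apply_moves:
  targets: [-1, 2, 0, -25, 0, 0, 0, -1, 0, 0, -25, 0, 0, 0, -1, 0, 0, -12, 0, 0, 0, -1, 0, 0, -6, 0, 0, 0, -1, 0, 0, -3, 0, 0, 0, -1, 0, 0, 0, 0, 0, 0, -0.7, 0, 0, 0, 0, 0, 0, -0.5, 0, 0, 0, 0, 0, 0, -0.5, 0, 0, 0, 0, 0, 0, -0.5, 0, 0, 0, 0, 0, 0, -0.5, 0, 0, 10, 0, 0, 0, -0.5, 0, 0, 30, 0, 0, 0]

```text
clock: 12.55
position: [0.7354, -0.05, 0.0692]
eef_rot: [[1.0, -0.004, -0.006], [0.006, 0.001, 1.0], [-0.004, -1.0, 0.001]]
wrist_force: [0.1, -0.6, 0.4]
width: 0.252
```

Call:
apply_moves:
  targets: [0, -10, 0, 40, 0, 0, 0, 0, -30, 5, 15, 0, 0, 0, 0.5, -40, 10, 0, 0, 0, 0, 0.5, -40, 10, 0, 0, 0, 0, 1, -40, 10, 0, 0, 0, 0, 1, -40, 15, 0, 0, 0, 0, 1, -35, 20, 0, 0, 0, 0, 1, -30, 30, 0, 0, 0, 0, 1, -20, 30, 0, 0, 9, 0, 1, -15, 30, 0, 0, 0, 9, 1, -10, 30, 0, 0, 0, 9, 1, -5, 30, 0, 0, 0, 9]

```text
clock: 14.05
position: [0.4216, 0.1708, 0.1261]
eef_rot: [[0.875, -0.138, -0.464], [0.458, -0.071, 0.886], [-0.155, -0.988, 0.001]]
wrist_force: [0.6, -0.3, -0.3]
width: 0.998
```

I mistyped one rotation in that call (9° about y instead of z). Undoing it before going on.

Call:
apply_moves:
  targets: [1, 0, 20, 0, 4.1, -8, 0, 1, 0, 25, 0, 0, 0, 8.5, 1, 0, 25, 0, 0, 0, 8.5, 1, 0, 25, 0, 0, 0, 8.5, 1, 0, 25, 0, 0, 0, 8.5, 1, 0, 20, 0, 0, 0, 8.5, 1, 0, 15, 0, 0, 0, 8.5, 1, 0, 0, 0, 0, 0, 8.5, 1, 0, 0, 0, 0, 0, 0, 1, 0, 0, 0, 0, 0, 0]

```text
clock: 15.3
position: [0.4218, 0.3247, 0.1258]
eef_rot: [[0.057, 0.0, -0.998], [0.998, 0.0, 0.057], [0.0, -1.0, -0.0]]
wrist_force: [-0.0, 0.1, -0.9]
width: 1.001
```

Run:
```python
from h import *
im,d=snap("top","t3"); cv2.imwrite("pics/t3c.png",cv2.resize(im[90:290,180:460],None,fx=2.8,fy=2.8,interpolation=cv2.INTER_CUBIC)[:,:,::-1])
s=monitor.observe(); print(s["qpos"].round(1) if hasattr(s["qpos"],"round") else s["qpos"])
```

```text
[ 30.1  16.9 100.8   0.   62.3 -56.7]
```

View pics/t3c.png

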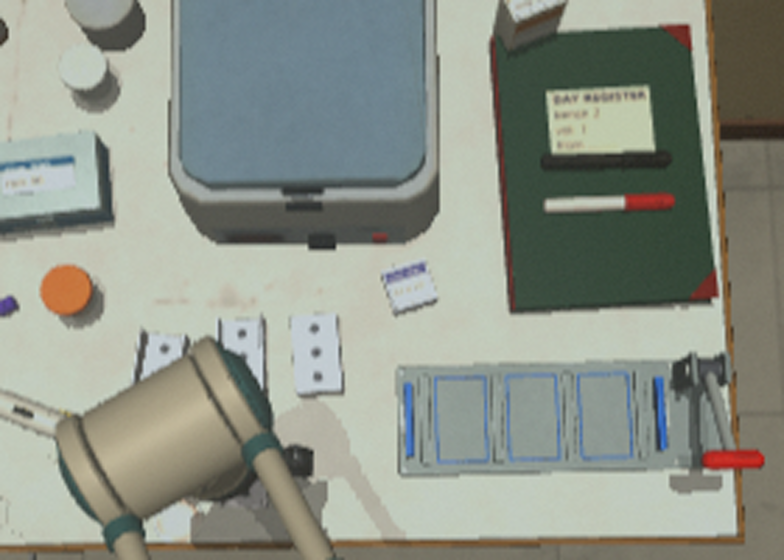

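Both pens are on the book, at (606,160) and (609,203) in the crop. The press is clear now, so I'll remeasure the bays more finely.

Run:
```python
from h import *
z=np.load("pics/t3.npz"); im=z["im"];P=cloud("top",z["d"])
c=im[215:265,316:446]; cv2.imwrite("pics/t3d.png",cv2.resize(c,None,fx=6,fy=6,interpolation=cv2.INTER_CUBIC)[:,:,::-1])
sub=im[215:265,316:446].astype(int)
blue=(sub[...,2]-sub[...,0]>40)
vs,us=np.nonzero(blue); vs+=215; us+=316
Q=np.array([onplane("top",u,v,.012) for u,v in zip(us,vs)])*1000
# group by connected comps
n,lab,st,ce=cv2.connectedComponentsWithStats(blue.astype(np.uint8),connectivity=8)
for i in range(1,n):
    if st[i,4]>15:
        q=Q[lab[vs-215,us-316]==i][:,:2].astype(np.float32); print(i,st[i].tolist(),cv2.minAreaRect(q),(q.max(0)+q.min(0))/2)
```

```text
1 [19, 9, 8, 32, 45] ((466.87249755859375, 127.00922393798828), (90.23775482177734, 17.377710342407227), 4.104816436767578) [467.1543  125.05936]
4 [30, 9, 9, 31, 43] ((467.36981201171875, 87.27434539794922), (22.482864379882812, 87.8438949584961), 82.8915023803711) [468.15924  92.2988 ]
5 [44, 9, 7, 31, 39] ((467.79241943359375, 53.82200241088867), (17.382661819458008, 86.53839111328125), 88.30817413330078) [467.79584  52.63495]
7 [60, 9, 4, 31, 36] ((466.8194274902344, 9.291610717773438), (8.550582885742188, 86.67361450195312), 84.10299682617188) [467.20746  12.63624]
8 [70, 8, 8, 31, 38] ((468.18426513671875, -14.539236068725586), (88.15827941894531, 16.18309211730957), 10.836061477661133) [469.70544 -21.84634]
10 [83, 8, 7, 31, 37] ((470.3108215332031, -65.2755126953125), (87.55017852783203, 13.716601371765137), 8.706191062927246) [469.27264 -59.45421]
11 [98, 9, 4, 27, 75] ((471.6311950683594, -98.42742919921875), (75.03959655761719, 8.073177337646484), 0.8581522703170776) [471.61798 -98.23609]
12 [8, 11, 4, 27, 73] ((468.9230651855469, 161.4652862548828), (74.99918365478516, 7.478960037231445), 2.005746603012085) [468.9582  161.76352]
13 [50, 38, 8, 2, 16] ((425.794677734375, 36.55007553100586), (20.10076141357422, 2.843579053878784), 89.31578063964844) [425.7947    36.550076]
```

View pics/t3d.png

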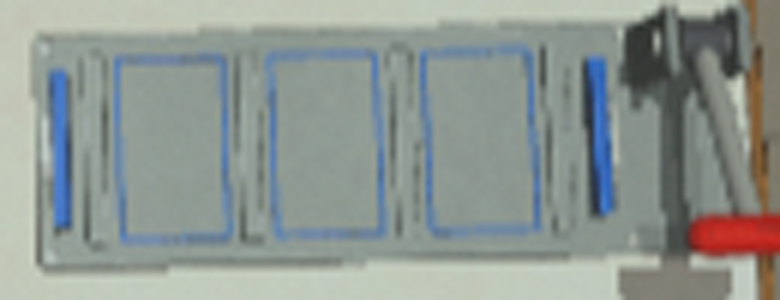

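Run:
```python
from h import *
from scipy.optimize import least_squares
C={1:[(116,60),(224,56),(122,241),(230,236)],0:[(268,54),(377,52),(275,236),(384,233)],-1:[(422,51),(528,48),(431,234),(538,229)]}
W=[];M=[]
for k,p in C.items():
    for (u,v),s in zip(p,((1,1),(1,-1),(-1,1),(-1,-1))):
        W.append(onplane("top",(u+.5)/6-.5+316,(v+.5)/6-.5+215,.012)[:2]*1000);M.append((s[0],s[1],k))
W=np.array(W);M=np.array(M)
def f(x):
    cx,cy,t,a,b=x; l=np.c_[M[:,0]*a,M[:,1]*b+74*M[:,2]]
    return (np.c_[np.cos(t)*l[:,0]-np.sin(t)*l[:,1]+cx,np.sin(t)*l[:,0]+np.cos(t)*l[:,1]+cy]-W).ravel()
r=least_squares(f,[468,34,0,43,26]);x=r.x;print(x,np.degrees(x[2]),np.abs(r.fun).max())
t=x[2]
for n,y in(("L",74),("lockL",37),("M",0),("lockR",-37),("R",-74)): print(n,(x[0]-np.sin(t)*y).round(1),(x[1]+np.cos(t)*y).round(1))
```

```text
[4.68625817e+02 3.38024122e+01 1.25129780e-02 4.35007993e+01
 2.59143259e+01] 0.71694082580842 0.7850841211273973
L 467.7 107.8
lockL 468.2 70.8
M 468.6 33.8
lockR 469.1 -3.2
R 469.6 -40.2
```

Call:
apply_moves:
  targets: [1, 0, 4, -30, 0, 0, 0, 1, 0, 0, -30, 0, 0, 0, 1, 0, 0, -25, 0, 0, 0, 1, 0, 0, -15, 0, 0, 0, 1, 0, 0, -10, 0, 0, 0, 1, 0, 0, -7, 0, 0, 0, 1, 0, 0, 0, 0, 0, 0, -1, 0, 0, 0, 0, 0, 0, -1, 0, 0, 0, 0, 0, 0, -1, 0, 0, 0, 0, 0, 0, -1, 0, 0, 0, 0, 0, 0, -1, 0, 0, 0, 0, 0, 0]

```text
clock: 16.85
position: [0.4224, 0.3292, 0.0092]
eef_rot: [[0.055, 0.001, -0.998], [0.998, 0.001, 0.055], [0.001, -1.0, -0.001]]
wrist_force: [-0.1, 0.6, 5.6]
width: 0.551
```

Call:
apply_moves:
  targets: [-1, 0, 0, 0, 0, 0, 0, -1, 0, 0, 0, 0, 0, 0]

```text
clock: 17.1
position: [0.4224, 0.3292, 0.0092]
eef_rot: [[0.055, 0.001, -0.998], [0.998, 0.001, 0.055], [0.001, -1.0, -0.001]]
wrist_force: [-0.7, 0.8, 5.7]
width: 0.548
```

Call:
apply_moves:
  targets: [-1, 0, 0, 10, 0, 0, 0, -1, 0, 0, 20, 0, 0, 0, -1, 0, -10, 25, 0, 0, 0, -1, 5, -30, 15, 0, 0, 1, -1, 5, -40, 0, 0, 0, 1, -1, 5, -45, 0, 0, 0, 1, -1, 8, -50, 0, 0, 0, 1, -1, 8, -50, 0, 0, 0, 0, -1, 8, -45, 0, 0, 0, 0, -1, 8, -40, 0, 0, 0, 0, -1, 0, -30, 0, 0, 0, 0, -1, 0, -20, 0, 0, 0, 0]

```text
clock: 18.6
position: [0.4684, -0.0327, 0.0785]
eef_rot: [[-0.013, -0.001, -1.0], [1.0, -0.0, -0.013], [-0.0, -1.0, 0.001]]
wrist_force: [-0.1, 0.4, -1.6]
width: 0.548
```

Call:
apply_moves:
  targets: [-1, 0, -9, 0, 0, 0, 0, -1, 0, 0, 0, 0, 0, 0, -1, 0, 0, 0, 0, 0, 0]

```text
clock: 18.98
position: [0.4685, -0.0395, 0.0783]
eef_rot: [[-0.015, -0.001, -1.0], [1.0, 0.0, -0.015], [0.0, -1.0, 0.001]]
wrist_force: [0.6, 0.3, -0.4]
width: 0.547
```

Run:
```python
from h import *
im,d=snap("side","s4"); c=im[200:330,240:370]; cv2.imwrite("pics/s4c.png",cv2.resize(c,None,fx=4.5,fy=4.5,interpolation=cv2.INTER_CUBIC)[:,:,::-1])
```

```text
(no output)
```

View pics/s4c.png

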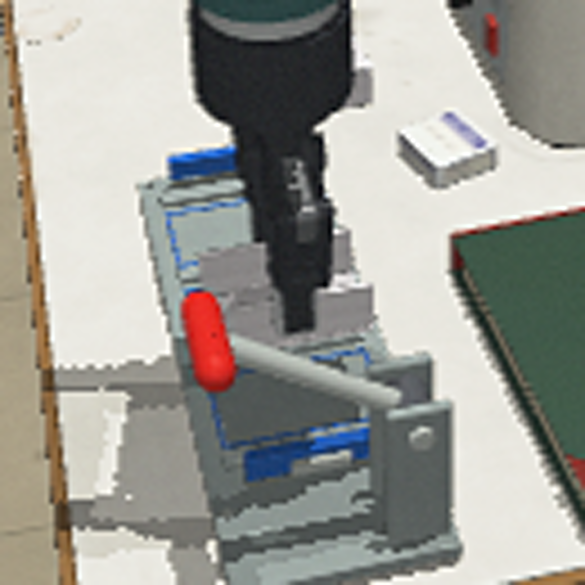

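Call:
apply_moves:
  targets: [-1, 2, -1, -20, 0, 0, 0, -1, 0, 0, -15, 0, 0, 0, -1, 0, 0, -10, 0, 0, 0, -1, 0, 0, -6, 0, 0, 0, -1, 0, 0, -4, 0, 0, 0, -1, 0, 0, 0, 0, 0, 0, -1, 0, 0, 0, 0, 0, 0]

```text
clock: 19.9
position: [0.471, -0.0413, 0.0236]
eef_rot: [[-0.015, 0.0, -1.0], [1.0, -0.0, -0.015], [-0.0, -1.0, -0.0]]
wrist_force: [-0.5, -1.2, -1.1]
width: 0.544
```

Call:
apply_moves:
  targets: [-1, 0, 0, -1, 0, 0, 0, -1, 0, 0, -1, 0, 0, 0, -1, 0, 0, 0, 0, 0, 0]

```text
clock: 20.27
position: [0.4707, -0.0413, 0.0213]
eef_rot: [[-0.015, -0.0, -1.0], [1.0, -0.0, -0.015], [-0.0, -1.0, 0.0]]
wrist_force: [0.2, -0.2, -1.4]
width: 0.551
```

Call:
apply_moves:
  targets: [-1, 0, 0, -0.5, 0, 0, 0, 0.2, 0, 0, 0, 0, 0, 0, 0.25, 0, 0, 0, 0, 0, 0, 0.3, 0, 0, 0, 0, 0, 0, 0.3, 0, 0, 0, 0, 0, 0, 0.3, 0, 0, 10, 0, 0, 0, 0.3, 0, 0, 25, 0, 0, 0, 0.3, 0, 0, 30, 0, 0, 0, 0.5, 10, 20, 20, 0, 0, 0, 0.7, 5, 35, 0, 0, 0, 0, 0.7, 5, 45, 0, 0, 0, 0, 0.7, 5, 50, 0, 0, 0, 0]

```text
clock: 21.78
position: [0.4962, 0.1098, 0.1068]
eef_rot: [[-0.014, 0.001, -1.0], [1.0, -0.0, -0.014], [-0.0, -1.0, -0.001]]
wrist_force: [1.1, 0.1, 1.0]
width: 0.851
```

Call:
apply_moves:
  targets: [0.7, 10, 50, 0, 0, 0, 0, 0.7, 10, 50, 0, 0, 0, 0.7, 0.7, 10, 50, 0, 0, 0, 0.7, 0.7, 10, 40, 0, 0, 0, 0, 0.7, 5, 25, 0, 0, 0, 0, 0.7, 0, 0, 0, 0, 0, 0, 0.7, 0, 0, 0, 0, 0, 0]

```text
clock: 22.65
position: [0.5402, 0.323, 0.106]
eef_rot: [[-0.039, -0.001, -0.999], [0.999, -0.001, -0.039], [-0.001, -1.0, 0.001]]
wrist_force: [-0.8, -0.8, -1.0]
width: 0.851
```

Run:
```python
from h import *
im,d=snap("top","t5"); cv2.imwrite("pics/t5c.png",cv2.resize(im[185:280,220:446],None,fx=3.5,fy=3.5,interpolation=cv2.INTER_CUBIC)[:,:,::-1])
P=cloud("top",d)
Q=P[215:265,380:412].reshape(-1,3); Q=Q[(Q[:,2]>.036)&(Q[:,2]<.052)]; print(cv2.minAreaRect((Q[:,:2]*1000).astype(np.float32)),np.median(Q[:,2]))
```

```text
((470.3033142089844, -41.291297912597656), (78.96173858642578, 48.99736785888672), 0.4426506757736206) 0.041648674499565025
```

View pics/t5c.png

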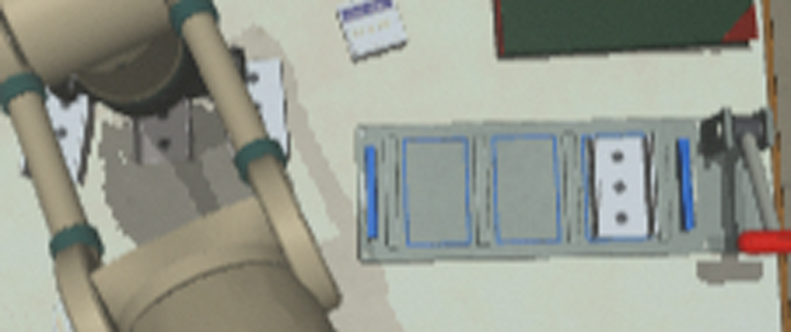

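Right bay filled (470.3, −41.3, top at 42 mm). Next is the back-middle tray, with narrower jaws so they clear the neighbours.

Call:
apply_moves:
  targets: [0.5, -4, 11, -10, 0, 0, 0, 0.5, 0, 0, -15, 0, 0, 0, 0.5, 0, 0, 0, 0, 0, 0, 0.5, 0, 0, 0, 0, 0, 0]

```text
clock: 23.2
position: [0.5367, 0.3345, 0.0804]
eef_rot: [[-0.039, -0.001, -0.999], [0.999, -0.001, -0.039], [-0.0, -1.0, 0.001]]
wrist_force: [-0.4, 0.8, -0.3]
width: 0.748
```

Call:
apply_moves:
  targets: [0.5, 0, 0, -20, 0, 0, 0, 0.5, 0, 0, -20, 0, 0, 0, 0.5, 0, 0, -15, 0, 0, 0, 0.5, 0, 0, -10, 0, 0, 0, 0.5, 0, 0, -6, 0, 0, 0, 0.5, 0, 0, 0, 0, 0, 0, -1, 0, 0, 0, 0, 0, 0, -1, 0, 0, 0, 0, 0, 0, -1, 0, 0, 0, 0, 0, 0, -1, 0, 0, 0, 0, 0, 0, -1, 0, 0, 0, 0, 0, 0]

```text
clock: 24.58
position: [0.5374, 0.3351, 0.0107]
eef_rot: [[-0.039, 0.001, -0.999], [0.999, 0.001, -0.039], [0.001, -1.0, -0.001]]
wrist_force: [0.0, 1.4, 5.3]
width: 0.546
```

Call:
apply_moves:
  targets: [-1, 0, 0, 10, 0, 0, 0, -1, 0, 0, 25, 0, 0, 0, -1, 0, 0, 30, 0, 0, 0, -1, 0, 0, 15, 0, 0, 0, -1, 0, 0, 0, 0, 0, 0]

```text
clock: 25.2
position: [0.5372, 0.335, 0.0908]
eef_rot: [[-0.039, 0.001, -0.999], [0.999, 0.001, -0.039], [0.001, -1.0, -0.001]]
wrist_force: [0.2, 0.3, -1.2]
width: 0.548
```

Call:
apply_moves:
  targets: [-1, -4, -20, 0, 0, 0, -0.5, -1, -8, -35, 0, 0, 0, -0.5, -1, -10, -45, 0, 0, 0, -0.5, -1, -10, -45, 0, 0, 0, 0, -1, -10, -45, 0, 0, 0, 0, -1, -10, -45, 0, 0, 0, 0, -1, -8, -35, 0, 0, 0, 0, -1, -5, -20, 0, 0, 0, 0, -1, -2, -11, -15, 0, 0, 0, -1, 0, 0, 0, 0, 0, 0, -1, 0, 0, 0, 0, 0, 0]

```text
clock: 26.58
position: [0.469, 0.0337, 0.0745]
eef_rot: [[-0.013, -0.002, -1.0], [1.0, 0.0, -0.013], [0.0, -1.0, 0.002]]
wrist_force: [-0.0, 0.0, -0.1]
width: 0.546
```

Run:
```python
from h import *
im,d=snap("side","s6"); c=im[190:320,240:370]; cv2.imwrite("pics/s6c.png",cv2.resize(c,None,fx=4.5,fy=4.5,interpolation=cv2.INTER_CUBIC)[:,:,::-1])
```

```text
(no output)
```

View pics/s6c.png

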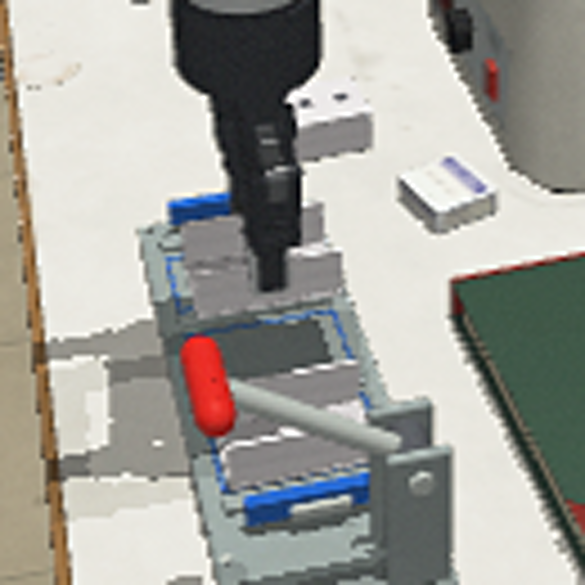

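Call:
apply_moves:
  targets: [-1, 0.5, 0, -20, 0, 0, 0, -1, 0, 0, -14, 0, 0, 0, -1, 0, 0, -8, 0, 0, 0, -1, 0, 0, -5, 0, 0, 0, -1, 0, 0, -3, 0, 0, 0, -1, 0, 0, -1.5, 0, 0, 0, -1, 0, 0, 0, 0, 0, 0, -1, 0, 0, 0, 0, 0, 0]

```text
clock: 27.62
position: [0.4704, 0.0337, 0.0236]
eef_rot: [[-0.013, 0.0, -1.0], [1.0, -0.0, -0.013], [-0.0, -1.0, -0.0]]
wrist_force: [0.3, 0.0, -1.1]
width: 0.544
```

Call:
apply_moves:
  targets: [-1, 0, 0, -1, 0, 0, 0, -1, 0, 0, 0, 0, 0, 0, 0.2, 0, 0, 0, 0, 0, 0, 0.3, 0, 0, 0, 0, 0, 0, 0.3, 0, 0, 0, 0, 0, 0, 0.3, 0, 0, 0, 0, 0, 0, 0.3, 0, 0, 10, 0, 0, 0, 0.3, 0, 0, 25, 0, 0, 0, 0.4, 0, 10, 30, 0, 0, 0, 0.5, 5, 30, 20, 0, 0, -2, 0.5, 5, 40, 0, 0, 0, -2, 0.5, 5, 50, 0, 0, 0, -2]

```text
clock: 29.12
position: [0.4859, 0.1645, 0.1087]
eef_rot: [[0.094, 0.002, -0.996], [0.996, 0.0, 0.094], [0.0, -1.0, -0.002]]
wrist_force: [0.7, -0.7, -0.7]
width: 0.751
```

Call:
apply_moves:
  targets: [0.5, 5, 50, 0, 0, 0, -1.5, 0.5, 5, 50, 0, 0, 0, 0, 0.5, 10, 50, 0, 0, 0, 0, 0.5, 10, 50, 0, 0, 0, 0, 0.5, 5, 35, 0, 0, 0, 0, 0.5, 1, 20, 0, 0, 0, 0, 0.5, 0, 0, 0, 0, 0, 0, 0.5, 0, 0, 0, 0, 0, 0]

```text
clock: 30.12
position: [0.5208, 0.4173, 0.1074]
eef_rot: [[0.118, -0.001, -0.993], [0.993, -0.001, 0.118], [-0.002, -1.0, 0.001]]
wrist_force: [0.0, -0.7, -0.7]
width: 0.754
```

Run:
```python
from h import *
im,d=snap("top","t7"); cv2.imwrite("pics/t7c.png",cv2.resize(im[185:280,180:446],None,fx=3,fy=3,interpolation=cv2.INTER_CUBIC)[:,:,::-1])
P=cloud("top",d)
for c0,c1 in((380,412),(352,378)):
  Q=P[215:265,c0:c1].reshape(-1,3); Q=Q[(Q[:,2]>.036)&(Q[:,2]<.052)]; print(cv2.minAreaRect((Q[:,:2]*1000).astype(np.float32)),np.median(Q[:,2]))
```

```text
((469.99163818359375, -28.14728546142578), (77.10121154785156, 79.00655364990234), 89.42581176757812) 0.04196449170391379
((469.3022766113281, 55.601585388183594), (2.9474873542785645, 75.8576431274414), 89.36699676513672) 0.04221610251683942
```

View pics/t7c.png

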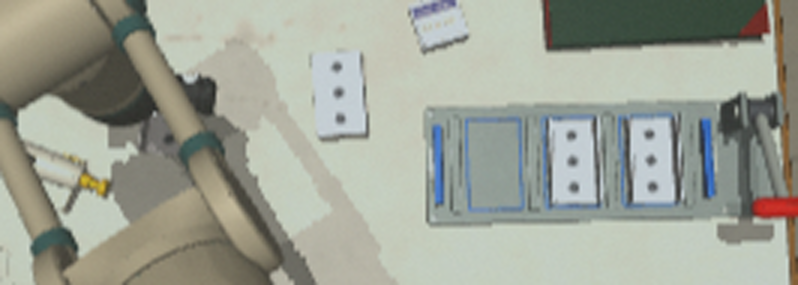

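Call:
apply_moves:
  targets: [0.5, 0, 2, -30, 0, 0, 0, 0.5, 0, 0, -25, 0, 0, 0, 0.5, 0, 0, -20, 0, 0, 0, 0.5, 0, 0, -13, 0, 0, 0, 0.5, 0, 0, -8, 0, 0, 0, 0.5, 0, 0, -2, 0, 0, 0, 0.5, 0, 0, 0, 0, 0, 0, -1, 0, 0, 0, 0, 0, 0, -1, 0, 0, 0, 0, 0, 0, -1, 0, 0, 0, 0, 0, 0, -1, 0, 0, 0, 0, 0, 0, -1, 0, 0, 0, 0, 0, 0]

```text
clock: 31.68
position: [0.5219, 0.4213, 0.0105]
eef_rot: [[0.117, 0.002, -0.993], [0.993, 0.001, 0.117], [0.001, -1.0, -0.001]]
wrist_force: [-0.2, 1.0, 5.3]
width: 0.547
```

Call:
apply_moves:
  targets: [-1, 0, 0, 10, 0, 0, 0, -1, 0, 0, 25, 0, 0, 0, -1, 0, 0, 30, 0, 0, 0, -1, -2, -20, 15, 0, 0, 2, -1, -8, -35, 0, 0, 0, 2, -1, -10, -45, 0, 0, 0, 2, -1, -10, -50, 0, 0, 0, 1.5, -1, -8, -50, 0, 0, 0, 0, -1, -8, -45, 0, 0, 0, 0, -1, -4, -30, 0, 0, 0, 0, -1, -2, -25, 0, 0, 0, 0, -1, 0, 0, 0, 0, 0, 0]

```text
clock: 33.17
position: [0.4687, 0.1195, 0.0895]
eef_rot: [[-0.01, -0.001, -1.0], [1.0, -0.0, -0.01], [-0.0, -1.0, 0.001]]
wrist_force: [0.0, 0.6, -0.6]
width: 0.545
```

Run:
```python
from h import *
im,d=snap("side","s8"); c=im[180:310,230:360]; cv2.imwrite("pics/s8c.png",cv2.resize(c,None,fx=4.5,fy=4.5,interpolation=cv2.INTER_CUBIC)[:,:,::-1])
```

```text
(no output)
```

View pics/s8c.png

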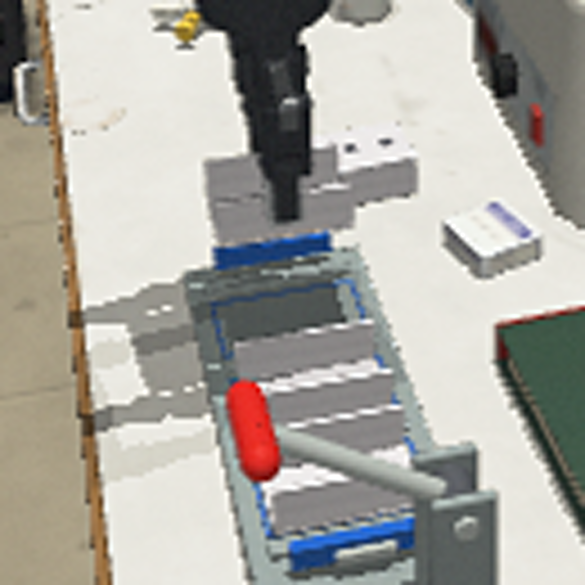

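Call:
apply_moves:
  targets: [-1, 0, -10, 0, 0, 0, 0, -1, 0, -1, -15, 0, 0, 0, -1, 0, 0, -15, 0, 0, 0, -1, 0, 0, -14, 0, 0, 0, -1, 0, 0, -10, 0, 0, 0, -1, 0, 0, -7, 0, 0, 0, -1, 0, 0, -4, 0, 0, 0, -1, 0, 0, -1, 0, 0, 0, -1, 0, 0, 0, 0, 0, 0, -1, 0, 0, 0, 0, 0, 0]

```text
clock: 34.48
position: [0.4694, 0.1098, 0.0236]
eef_rot: [[-0.013, 0.0, -1.0], [1.0, -0.0, -0.013], [-0.0, -1.0, -0.0]]
wrist_force: [0.7, -0.6, -0.4]
width: 0.543
```

Call:
apply_moves:
  targets: [-1, 0, -2, 0, 0, 0, 0, -1, 0, 0, -1, 0, 0, 0, -1, 0, 0, 0, 0, 0, 0, 0.2, 0, 0, 0, 0, 0, 0, 0.3, 0, 0, 0, 0, 0, 0, 0.3, 0, 0, 0, 0, 0, 0, 0.3, 0, 0, 0, 0, 0, 0, 0.3, 0, 0, 10, 0, 0, 0, 0.3, 0, 0, 25, 0, 0, 0, 0.5, 5, 20, 30, 0, 0, 1, 0.5, 10, 40, 20, 0, 0, 1, 0.5, 20, 40, 0, 0, 0, 1]

```text
clock: 35.98
position: [0.5055, 0.209, 0.1103]
eef_rot: [[-0.065, 0.004, -0.998], [0.998, 0.001, -0.065], [0.001, -1.0, -0.004]]
wrist_force: [0.8, -0.1, -0.2]
width: 0.75
```

Call:
apply_moves:
  targets: [0.5, 17, 25, 0, 0, 0, 0.5, 0.5, 15, 15, 0, 0, 0, 0, 0.5, 0, 0, 0, 0, 0, 0, 0.5, 0, 0, 0, 0, 0, 0]

```text
clock: 36.48
position: [0.5353, 0.2471, 0.1074]
eef_rot: [[-0.074, -0.002, -0.997], [0.997, -0.001, -0.074], [-0.001, -1.0, 0.002]]
wrist_force: [0.2, -0.4, -0.9]
width: 0.754
```

Run:
```python
from h import *
im,d=snap("top","t9"); cv2.imwrite("pics/t9c.png",cv2.resize(im[185:280,260:446],None,fx=4.2,fy=4.2,interpolation=cv2.INTER_CUBIC)[:,:,::-1])
P=cloud("top",d)*1000
Q=P[210:265,320:415].reshape(-1,3); Q=Q[(Q[:,2]>36)&(Q[:,2]<50)&(Q[:,0]>425)&(Q[:,0]<515)]
for n,y in(("L",107.8),("M",33.8),("R",-40.2)):
  q=Q[abs(Q[:,1]-y)<36]; print(n,cv2.minAreaRect(q[:,:2].astype(np.float32)),np.median(q[:,2]))
```

```text
L ((470.0462646484375, 106.36314392089844), (77.30840301513672, 46.05315399169922), 0.9407811760902405) 41.52955583284795
M ((470.110107421875, 33.218353271484375), (79.32312774658203, 48.29671096801758), 0.9239396452903748) 41.81058352651365
R ((470.640869140625, -41.71836853027344), (79.10076904296875, 48.755706787109375), 1.1311538219451904) 40.82899337199128
```

View pics/t9c.png

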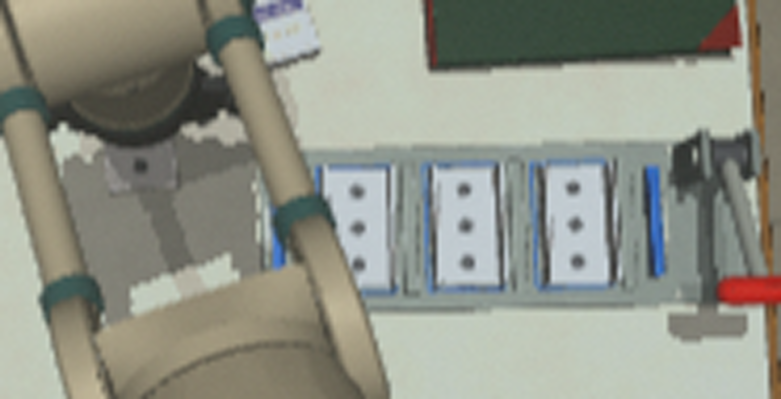

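All three trays are in. Now the cap.

Call:
apply_moves:
  targets: [0.5, 1, 9, -30, 0, 0, 0, 0.5, 0, 0, -25, 0, 0, 0, 0.5, 0, 0, -20, 0, 0, 0, 0.5, 0, 0, -13, 0, 0, 0, 0.5, 0, 0, -8, 0, 0, 0, 0.5, 0, 0, -1, 0, 0, 0, 0.5, 0, 0, 0, 0, 0, 0, -1, 0, 0, 0, 0, 0, 0, -1, 0, 0, 0, 0, 0, 0, -1, 0, 0, 0, 0, 0, 0, -1, 0, 0, 0, 0, 0, 0, -1, 0, 0, 0, 0, 0, 0]

```text
clock: 38.02
position: [0.538, 0.2571, 0.0114]
eef_rot: [[-0.074, 0.002, -0.997], [0.997, 0.001, -0.074], [0.0, -1.0, -0.002]]
wrist_force: [-0.5, 0.3, 6.1]
width: 0.545
```

Call:
apply_moves:
  targets: [-1, 0, 0, 10, 0, 0, 0, -1, 0, 0, 30, 0, 0, 0, -1, 0, 0, 30, 0, 0, 0, -1, -3, -10, 15, 0, 0, -1, -1, -12, -30, 0, 0, 0, -1, -1, -15, -40, 0, 0, 0, -1, -1, -15, -40, 0, 0, 0, -0.5, -1, -15, -40, 0, 0, 0, 0, -1, -8, -25, 0, 0, 0, 0, -1, 0, 0, 0, 0, 0, 0, -1, 0, 0, 0, 0, 0, 0]

```text
clock: 39.4
position: [0.4692, 0.072, 0.0953]
eef_rot: [[-0.012, -0.0, -1.0], [1.0, 0.0, -0.012], [0.0, -1.0, 0.0]]
wrist_force: [0.3, 0.2, -0.9]
width: 0.543
```

Run:
```python
from h import *
im,d=snap("side","s10"); c=im[180:310,230:360]; cv2.imwrite("pics/s10c.png",cv2.resize(c,None,fx=4.5,fy=4.5,interpolation=cv2.INTER_CUBIC)[:,:,::-1])
```

```text
(no output)
```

View pics/s10c.png

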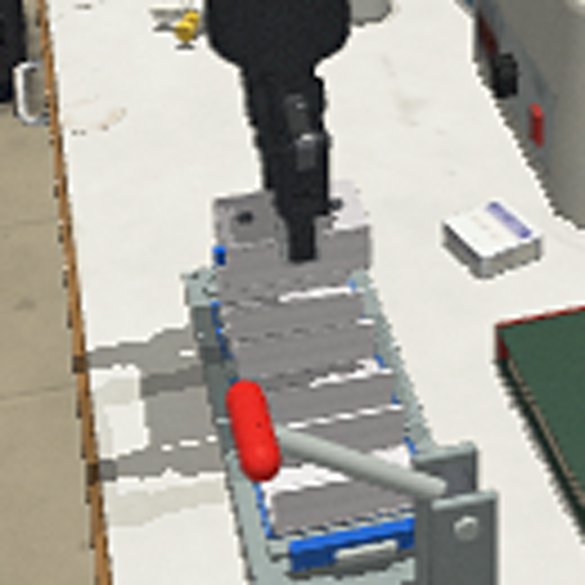

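Call:
apply_moves:
  targets: [-1, 0, -1, -15, 0, 0, 0, -1, 0, 0, -15, 0, 0, 0, -1, 0, 0, -5, 0, 0, 0, -1, 0, 0, 0, 0, 0, 0, -1, 0, 0, 0, 0, 0, 0]

```text
clock: 40.08
position: [0.4697, 0.071, 0.0607]
eef_rot: [[-0.013, 0.001, -1.0], [1.0, -0.0, -0.013], [-0.0, -1.0, -0.001]]
wrist_force: [0.5, 0.2, -0.3]
width: 0.548
```

Call:
apply_moves:
  targets: [-1, 0, -0.5, -8, 0, 0, 0, -1, 0, 0, -8, 0, 0, 0, -1, 0, 0, -6, 0, 0, 0, -1, 0, 0, -6, 0, 0, 0, -1, 0, 0, -3, 0, 0, 0, -1, 0, 0, 0, 0, 0, 0, -1, 0, 0, 0, 0, 0, 0]

```text
clock: 40.95
position: [0.4694, 0.0703, 0.0295]
eef_rot: [[-0.013, 0.0, -1.0], [1.0, -0.0, -0.013], [-0.0, -1.0, -0.0]]
wrist_force: [0.0, 0.2, -0.6]
width: 0.547
```

Call:
apply_moves:
  targets: [-1, 0, 0, -1.5, 0, 0, 0, -1, 0, 0, -1, 0, 0, 0, -1, 0, 0, 0, 0, 0, 0, -1, 0, 0, 0, 0, 0, 0]

```text
clock: 41.45
position: [0.4693, 0.0703, 0.0269]
eef_rot: [[-0.013, -0.0, -1.0], [1.0, -0.0, -0.013], [-0.0, -1.0, 0.0]]
wrist_force: [-0.1, -0.1, -1.0]
width: 0.549
```

Call:
apply_moves:
  targets: [0.2, 0, 0, 0, 0, 0, 0, 0.25, 0, 0, 0, 0, 0, 0, 0.25, 0, 0, 0, 0, 0, 0, 0.25, 0, 0, 0, 0, 0, 0, 0.25, 0, 0, 10, 0, 0, 0, 0.25, 0, 0, 25, 0, 0, 0, 0.25, 0, 0, 35, 0, 0, 0, 0, 0, 0, 40, 0, 0, 0, -0.5, -10, 0, 40, 0, 0, 0, -1, -20, 20, 30, 0, 0, 0, -1, -30, 40, 0, 0, 0, 0, -1, -40, 40, 0, 0, 0, 0]

```text
clock: 42.95
position: [0.3692, 0.1713, 0.2081]
eef_rot: [[-0.011, 0.002, -1.0], [1.0, 0.001, -0.011], [0.001, -1.0, -0.002]]
wrist_force: [0.3, 1.5, 0.9]
width: -0.003
```

Call:
apply_moves:
  targets: [-1, -30, 50, 0, 0, 0, 0, -1, 0, 50, 0, 0, 0, 0, -1, 0, 30, 0, 0, 0, 0, -1, 0, 0, 0, 0, 0, 0]

```text
clock: 43.45
position: [0.3391, 0.3019, 0.2074]
eef_rot: [[-0.016, 0.0, -1.0], [1.0, 0.001, -0.016], [0.001, -1.0, -0.0]]
wrist_force: [0.3, 0.3, 0.1]
width: -0.002
```

Run:
```python
from h import *
im,d=snap("top","t11"); cv2.imwrite("pics/t11c.png",cv2.resize(im[85:280,310:460],None,fx=3,fy=3,interpolation=cv2.INTER_CUBIC)[:,:,::-1])
P=cloud("top",d)*1000
Q=P[210:265,320:415].reshape(-1,3)
q=Q[(Q[:,2]>44)&(Q[:,2]<55)&(Q[:,0]>415)&(Q[:,0]<525)&(abs(Q[:,1]-70)<40)]; 
q=Q[(abs(Q[:,1]-70.6)<20)&(abs(Q[:,0]-468)<35)]; print("cap top z",np.median(q[:,2]),np.percentile(q[:,2],[10,90]))
p=np.polyfit(q[:,1],q[:,2],1); print("tilt y",p[0], "tilt x",np.polyfit(q[:,0],q[:,2],1)[0])
c=im[210:265,316:446]; cv2.imwrite("pics/t11d.png",cv2.resize(c,None,fx=6,fy=6,interpolation=cv2.INTER_CUBIC)[:,:,::-1])
im,d=snap("side","s11"); c=im[215:335,250:380]; cv2.imwrite("pics/s11c.png",cv2.resize(c,None,fx=4.5,fy=4.5,interpolation=cv2.INTER_CUBIC)[:,:,::-1])
```

```text
cap top z 45.328139258902326 [42.21713909 48.40570479]
tilt y -0.0021879074621430723 tilt x 0.009993763402295323
```

View pics/t11c.png

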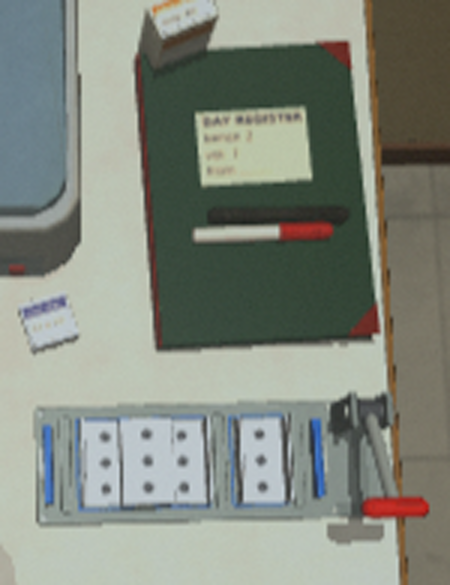

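View pics/t11d.png

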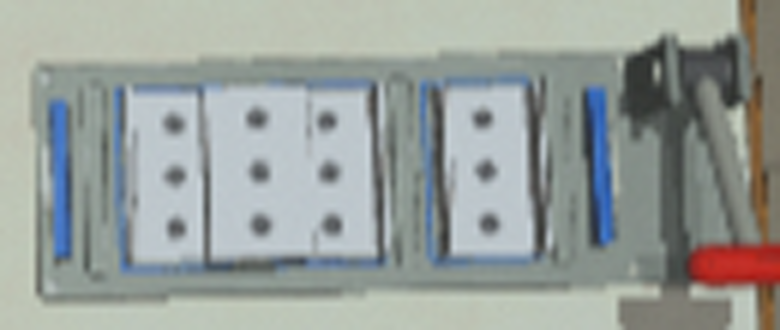

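View pics/s11c.png

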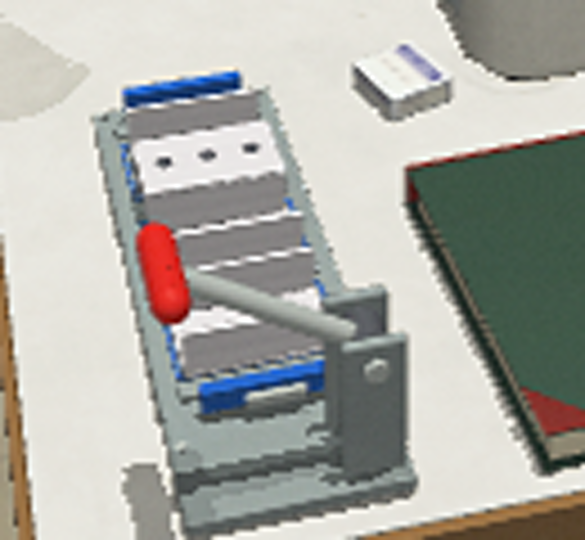

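Run:
```python
from h import *
z=np.load("pics/t11.npz"); im=z["im"];P=cloud("top",z["d"])*1000
def w(u,v,zz,s,u0,v0): return (onplane("top",(u+.5)/s-.5+u0,(v+.5)/s-.5+v0,zz)[:2]*1000).round(1)
for n,u,v,zz in(("cap",260,173,.045),("L",175,175,.015),("M",329,172,.015),("R",486,171,.015)): print(n,w(u,v,zz,6,316,210))
print("bk",w(278,215,.036,3,310,85),"wh",w(263,232,.036,3,310,85))
cs=np.array([w(u,v,.028,3,310,85) for u,v in((140,58),(350,42),(380,330),(158,348))]);print(cs,cs.mean(0))
print("black z",np.percentile(P[155:158,382:420,2],[10,50,90]),"white z",np.percentile(P[161:164,376:418,2],[10,50,90]))
# handle
Q=P[240:265,420:460].reshape(-1,3); Q=Q[Q[:,2]>120]; print("handle",Q.min(0),Q.max(0),np.median(Q,0))
s=np.load("pics/s11.npz"); S=cloud("side",s["d"])*1000; i=s["im"].astype(int)
m=(i[...,0]>150)&(i[...,1]<60)&(i[...,2]<60); m[:, :270]=0; m[:,305:]=0; m[:240]=0; m[310:]=0
q=S[m]; q=q[q[:,2]>100]; print(len(q),q.min(0),q.max(0),np.median(q,0))
```

```text
cap [466.6  68.8]
L [468.6 106.6]
M [469.1  32.8]
R [468.7 -42.4]
bk [705.4 -65.9] wh [688.5 -50.5]
[[ 872.    63.2]
 [ 886.4 -148.3]
 [ 591.8 -160.6]
 [ 576.8   54.1]] [731.75 -47.9 ]
black z [38.3808309  42.44885397 45.78509256] white z [38.19684719 41.48210003 44.55427078]
handle [ 366.65800423 -157.84922197  120.85930175] [ 453.6553088   186.32410495 1257.15121878] [ 420.74289792 -129.16272429  148.94123189]
151 [ 411.04577856 -161.05069593  141.5454747 ] [ 426.73303995 -108.52229265  151.60661358] [ 418.36507713 -137.43008493  148.59077974]
```

Cap seated (top 45.3 mm, expected 45). The black pen got knocked but is still on the book at about (−26,−18) mm from its centre. All heights agree. Moving to the lever, gripper shut.

Call:
apply_moves:
  targets: [-1, 2, -25, 0, 0, 0, 0, -1, 4, -40, 0, 0, 0, 0, -1, 6, -45, 0, 0, 0, 0, -1, 6, -45, 0, 0, 0, 0, -1, 8, -45, 0, 0, 0, 0, -1, 8, -45, 0, 0, 0, 0, -1, 10, -45, 0, 0, 0, 0, -1, 10, -45, 0, 0, 0, 0, -1, 10, -45, 0, 0, 0, 0, -1, 10, -35, 0, 0, 0, 0, -1, 4, -17, -25, 0, 0, 0, -1, 0, 0, 0, 0, 0, 0]

```text
clock: 45.05
position: [0.4151, -0.1328, 0.1807]
eef_rot: [[-0.009, -0.004, -1.0], [1.0, 0.002, -0.009], [0.002, -1.0, 0.004]]
wrist_force: [-0.3, 0.9, 0.8]
width: -0.001
```

Call:
apply_moves:
  targets: [-1, 0, 0, -15, 0, 0, 0, -1, 0, 0, -8, 0, 0, 0, -1, 0, 0, -5, 0, 0, 0, -1, 0, 0, 0, 0, 0, 0]

```text
clock: 45.55
position: [0.417, -0.1314, 0.154]
eef_rot: [[-0.013, -0.0, -1.0], [1.0, 0.0, -0.013], [0.0, -1.0, 0.0]]
wrist_force: [-0.1, 0.1, 0.2]
width: 0.001
```

Run:
```python
from h import *
im,d=snap("side","s12"); c=im[200:340,230:370]; cv2.imwrite("pics/s12c.png",cv2.resize(c,None,fx=4.2,fy=4.2,interpolation=cv2.INTER_CUBIC)[:,:,::-1])
```

```text
(no output)
```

View pics/s12c.png

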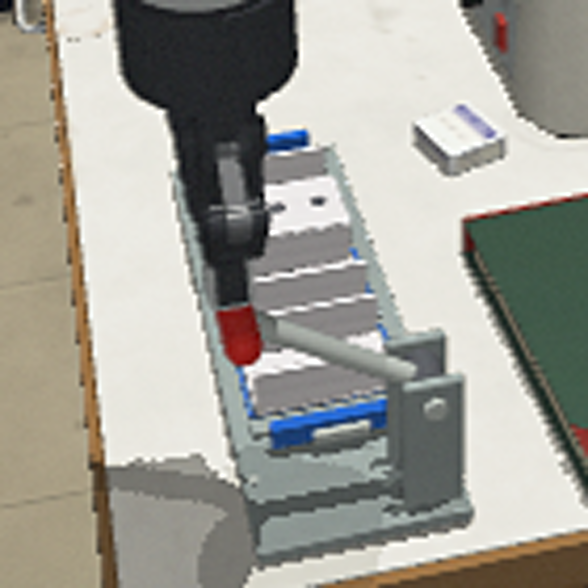

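Call:
apply_moves:
  targets: [-1, 0, 0, -4, 0, 0, 0, -1, -4, 0, -6, 0, 0, 0, -1, -3, 0, -7, 0, 0, 0, -1, -3, 0, -7, 0, 0, 0, -1, -2, 0, -7, 0, 0, 0, -1, -2, 0, -7, 0, 0, 0, -1, -1, 0, -7, 0, 0, 0, -1, -1, 0, -7, 0, 0, 0, -1, 0, 0, -6, 0, 0, 0, -1, 0, 0, -6, 0, 0, 0, -1, 0, 0, -5, 0, 0, 0, -1, 0, 0, 0, 0, 0, 0]

```text
clock: 47.1
position: [0.3984, -0.1314, 0.0844]
eef_rot: [[-0.014, -0.006, -1.0], [1.0, 0.001, -0.014], [0.001, -1.0, 0.006]]
wrist_force: [-5.8, -1.1, 6.6]
width: 0.0
```

Call:
apply_moves:
  targets: [-1, 0, 0, -5, 0, 0, 0, -1, 0, 0, -4, 0, 0, 0, -1, 0, 0, -3, 0, 0, 0, -1, 0, 0, -1, 0, 0, 0, -1, 0, 0, 0, 0, 0, 0, -1, 0, 0, 0, 0, 0, 0]

```text
clock: 47.85
position: [0.3992, -0.1315, 0.0722]
eef_rot: [[-0.014, -0.004, -1.0], [1.0, 0.0, -0.014], [0.0, -1.0, 0.004]]
wrist_force: [-6.2, 0.3, 10.6]
width: -0.003
```

Call:
apply_moves:
  targets: [-1, 0, 0, -1.5, 0, 0, 0, -1, 0, 0, 0, 0, 0, 0, -1, 0, 0, 0, 0, 0, 0]

```text
clock: 48.22
position: [0.3993, -0.1315, 0.0716]
eef_rot: [[-0.014, -0.004, -1.0], [1.0, -0.0, -0.014], [0.0, -1.0, 0.004]]
wrist_force: [-8.4, -0.0, 19.9]
width: -0.001
```

Run:
```python
from h import *
im,d=snap("side","s13"); c=im[200:340,230:370]; cv2.imwrite("pics/s13c.png",cv2.resize(c,None,fx=4.2,fy=4.2,interpolation=cv2.INTER_CUBIC)[:,:,::-1])
```

```text
(no output)
```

View pics/s13c.png

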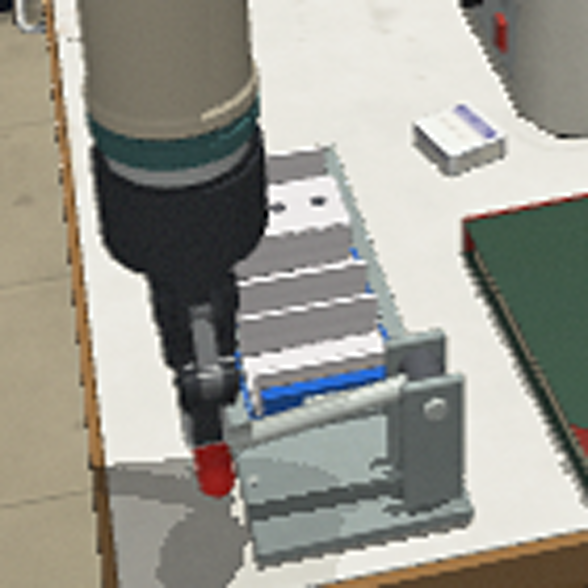

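Lever at its stop: the force jumped from 11 to 20 N over 0.6 mm and the jaws are closed in. Letting it back up.

Call:
apply_moves:
  targets: [-1, 0, 0, 4, 0, 0, 0, -1, 0, 0, 7, 0, 0, 0, -1, 0, 0, 8, 0, 0, 0, -1, 1, 0, 8, 0, 0, 0, -1, 1, 0, 8, 0, 0, 0, -1, 2, 0, 8, 0, 0, 0, -1, 2, 0, 8, 0, 0, 0, -1, 3, 0, 8, 0, 0, 0, -1, 3, 0, 8, 0, 0, 0, -1, 3, 0, 8, 0, 0, 0, -1, 0, 0, 10, 0, 0, 0, -1, 0, 0, 20, 0, 0, 0]

```text
clock: 49.78
position: [0.4148, -0.1314, 0.1749]
eef_rot: [[-0.013, -0.004, -1.0], [1.0, 0.001, -0.013], [0.001, -1.0, 0.004]]
wrist_force: [-0.7, 0.3, 0.1]
width: 0.001
```

Call:
apply_moves:
  targets: [-1, -5, 10, 30, 0, 0, 0, -1, -8, 40, 10, 0, 0, 0, -1, -8, 45, 0, 0, 0, 0, -1, -8, 45, 0, 0, 0, 0, -1, -10, 45, 0, 0, 0, 0, -1, -10, 45, 0, 0, 0, 0, -1, -10, 45, 0, 0, 0, 0, -1, -10, 45, 0, 0, 0, 0, -1, -5, 45, 0, 0, 0, 0, -1, 0, 40, 0, 0, 0, 0, -1, 0, 20, 0, 0, 0, 0, -1, 0, 0, 0, 0, 0, 0]

```text
clock: 51.28
position: [0.3417, 0.2937, 0.2149]
eef_rot: [[-0.016, -0.002, -1.0], [1.0, -0.002, -0.016], [-0.002, -1.0, 0.002]]
wrist_force: [-0.9, 0.2, -0.3]
width: 0.001
```

Run:
```python
from h import *
im,d=snap("top","t14"); cv2.imwrite("pics/t14c.png",cv2.resize(im[85:280,310:460],None,fx=3,fy=3,interpolation=cv2.INTER_CUBIC)[:,:,::-1])
P=cloud("top",d)*1000
q=P[215:265,320:415].reshape(-1,3); q=q[(abs(q[:,1]-70)<18)&(abs(q[:,0]-468)<33)]; print("cap z",np.median(q[:,2]),np.polyfit(q[:,1],q[:,2],1)[0],np.polyfit(q[:,0],q[:,2],1)[0])
cv2.imwrite("pics/t14d.png",cv2.resize(im[210:265,316:446],None,fx=6,fy=6,interpolation=cv2.INTER_CUBIC)[:,:,::-1])
im,d=snap("side","s14"); cv2.imwrite("pics/s14c.png",cv2.resize(im[215:335,250:380],None,fx=4.5,fy=4.5,interpolation=cv2.INTER_CUBIC)[:,:,::-1])
S=cloud("side",d)*1000; i=im.astype(int)
m=(i[...,0]>150)&(i[...,1]<60)&(i[...,2]<60); m[:, :270]=0; m[:,305:]=0; m[:240]=0; m[310:]=0
q=S[m]; q=q[q[:,2]>100]; print(len(q),q.min(0),q.max(0),np.median(q,0))
```

```text
cap z 45.34617861768905 0.0027186044847060326 0.007527242420771987
154 [ 365.29778928 -698.97436394  143.21688855] [ 426.8898335  -106.90814354  643.28971561] [ 418.40683242 -139.81543264  148.73554086]
```

View pics/t14c.png

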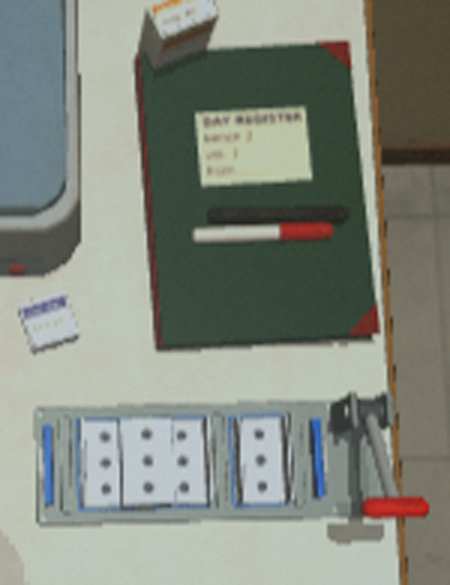

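View pics/t14d.png

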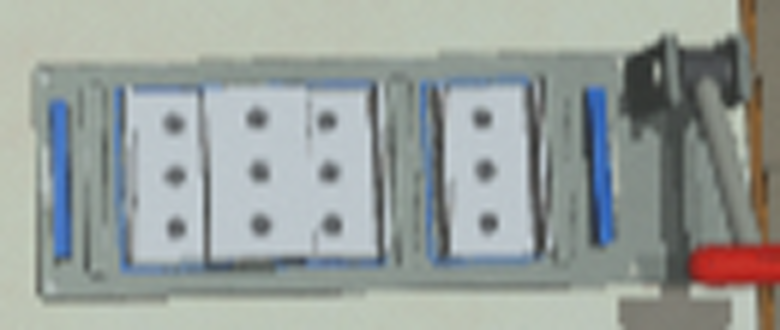

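View pics/s14c.png

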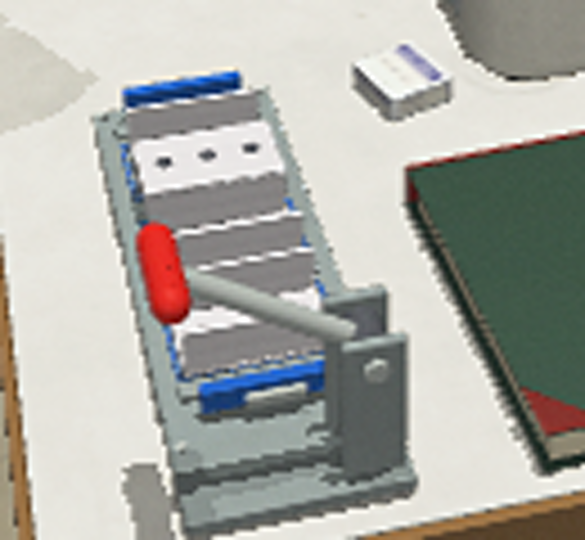

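Nothing in the bundle has moved, the lever is back at rest and the pens are on the book. Handing in.

Run:
```python
from h import *
print(order.sign_off())
```

```text
the job is handed in; nothing more can be done
None
```

The job is handed in at about 51 s of the 210 s allowed; sign-off gave no verdict. Both markers are on the register. The three trays lie in the bays, and the one cap present locks the left and middle trays. I pushed the lever to its stop, where the force rose from 11 to 20 N within 0.6 mm, and let it spring back.

**Last checks:**
- **Trays:** within about 3 mm of their bay centres, measured before the lever push; the pictures afterwards look unchanged.
- **Cap:** level, with its top at 45.3 mm against the 45 mm expected. By its holes it is about 2–3 mm from the lock point.
- **Lever and jaws:** the handle is back at its starting place and the jaws are open again.
- **Markers:** each is within about 45 mm of the register's centre. The black one was knocked aside during the run but stayed on the book, and neither lies on the other. Their measured tops read 41–42 mm against the 45 mm expected; I put this down to depth noise.
- **Cup:** I did not go near the orange-lidded cup and did not check its position again at the end.

I mistyped one rotation (9° about the wrong axis) while moving with an empty gripper, and corrected it in the next move; nothing was touched.

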